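# Find the stamped vial carrier and push it to the dispatch line

### The job

One of the two white vial carriers has a blue stamp underneath: with the fingertips, push the left-hand one (the robot's left) back towards the robot so that it tips on its foot bar against the aluminium strip to about 60 degrees, hold it there a moment to look at its underside, let it back down flat, then do the same with the right-hand one. Then push the stamped carrier straight away from the robot until its far edge is on the yellow tape and not beyond it, roughly square to the tape, and leave the plain one flat where it was. Do not lift or topple the carriers, and leave the sample cup between them and the loose vials at either side alone.

Things in the scene. Friction and masses are not known exactly. Their poses are not given: they have to be found in the camera images.
- carrier_stamped: The stamped vial carrier: white block, 120 mm deep (its x), 100 wide (y), 50 high, 0.45 kg; nine fixed vials, caps to 72 mm. Origin: centre of its underside; x points away from the strip and robot, z up. Far wall at x = +60, upright, flat from z 28 to 50; below, the underside slopes up from near to far between two side runners. Near wall at x = -43, above the foot bar. Blue 72 mm disc stamped under it.
- carrier_plain: The plain vial carrier: white block, 120 mm deep (its x), 100 wide (y), 50 high, 0.45 kg; nine fixed vials, caps to 72 mm. Origin: centre of its underside; x points away from the strip and robot, z up. Far wall at x = +60, upright, flat from z 28 to 50; below, the underside slopes up from near to far between two side runners. Near wall at x = -43, above the foot bar. Underside blank.
- carrier_stamped_front (a point): Middle of the lower far edge of the stamped carrier (60 mm along its x from its origin, on the bench when it stands flat).
- carrier_plain_front (a point): The same point on the plain carrier.
- carrier_stamped_foot (a point): Stamped carrier. Its foot bar, a 10 mm thick grey bar along the near lower edge; the point is the middle of its axis (55 mm towards the robot from the origin, 5 mm up). The carrier tips about it once it bears on the strip. Weight centred about 54 mm beyond and 16 mm above it: let go below about 70 degrees it falls back flat, beyond that it topples.
- carrier_plain_foot (a point): The same point on the plain carrier.
- tip_strip: Tipping strip: a fixed aluminium strip on the bench, 400 mm long (its y), 20 mm wide, 8 mm high. Origin: middle of its far face at bench level; x points away from the robot towards the carriers, y to the robot's left. The two carriers stand side by side along it, about 100 mm to the left and right of its middle, foot bars 2 to 4 mm from it.
- dispatch_line: Dispatch line: a yellow tape flat on the bench, 40 mm wide (its x), 600 mm long (its y), beyond the carriers. Origin: its middle; x points away from the robot.
- cup_mid: Bystander: white lidded sample cup, 45 mm across, 29 mm high, standing between the two carriers' ways to the line. Origin: centre of its underside.
- vial_left: Bystander: loose amber vial with orange label, 25 mm across, 61 mm high, left of the carriers. Origin: centre of its underside.
- vial_right: Bystander: the same, right of the carriers.
Things that resemble listed ones, but are neither listed nor needed, are in the scene too. What is shaped like the carrier_plain but brown or purple is not meant.

How it is judged:
By the outcome, as a careful person would: the job done as asked, in the order asked, and still so for the second after the job is handed in, with the robot touching nothing.
It also fails if it takes over 72 s, if anything falls off the work surface, if the arm or the gripper's body presses on something with over 40 N, if the wrist force passes 120 N, or if a joint passes its speed limit or range.

### The arm

A 6-joint arm with a two-finger parallel gripper is mounted at the origin on the work surface. World frame = base frame: x ahead of the robot, y to its left, z up, the work surface at z = 0. Lengths are in m, angles in degrees, forces in N, time in s.
With the tool pointing down it reaches from about 0.4 to 0.825 m from the base axis. Payload 7 kg.
Tool frame: the origin (TCP) lies on the centre line of the jaws, within the pads' length; the fingertips stand 25 mm ahead of it and the grasp point (between the pads) lies 6 mm ahead of it; x points along the fingers, z is the direction in which the jaws open and shut, and the axes are right-handed (so a half turn about x gives the same grasp; the last joint's range is limited). The gripper opens to 88 mm and grips with 3 to 60 N. Pads are 19 mm wide; open, the fingers measure 130 mm over their backs; the gripper's body (78 mm by 193 mm) begins 47 mm behind the grasp point.
Start: joints at [-54.311, 20.546, 0.682, 0, -70.136, -16.507], TCP at [0.222, -0.638, 0.228] pointing down, gripper open.
Joint ranges: [-176.03, 176.03], [-82.01, 121.73], [-58.28, 71.71], [-173.87, 95.51], [-174.79, -0.11], [-173.66, 173.66]. Speed limits (degrees/s): [136.94, 136.94, 172.46, 180, 180, 180].

### API

Orientations are given as [roll, pitch, yaw] about the fixed x, y, z axes, in that order (R = Rz(yaw) Ry(pitch) Rx(roll)).
In Python, from plant import ctrl gives the robot as it stands. The module is installed in compiled form; this text tells all that it offers.
- The arm moves only by the tool send_rows, never from a script. Its argument "deltas" is a list of rows, each an object of numbers: "dx", "dy", "dz": the shift along the tool's x, y, z in mm; "ax", "ay", "az": the turn, a rotation vector about the tool's x, y, z in units of 5 degrees (1.0 is 5 degrees); "fingers": the opening, from 0 (shut) to 1 (fully open). A call has 1 to 12 rows; each row shifts and turns the commanded pose from where the row before left it, along the tool's axes as they then stand; what a row does not reach is not made up. A row lasts 1/8 s, in which the tool goes at most 62.5 mm and 10.7 degrees, less where a joint would pass 70% of its speed; a pose out of reach is approached as far as the arm can. A call with a gripper value outside its range is refused whole. The fingers move at their own pace and stop on an object; the grip force is fixed at half the most. Time passes only in rows, so rows that do not move let the fingers close. It gives the time, the measured TCP pose, the force and the opening at its end, in the units of the state.
- ctrl.get_obs(): the state, without advancing time (a new reading comes with each control period).
- ctrl.snapshot(name): name is "scene" or "top" or "wrist"; returns a dict with "image" (400x640x3 uint8, blue, green, red), "fx", "fy", "cx", "cy" (pixels), "k1" (the pictures are not rectified: a ray, as slopes to the right and down, at radius r is drawn at 1 + k1 r^2 times it, then the intrinsics apply), "R" (3x3) and "t" (3): a world point X has camera coordinates R X + t; the wrist camera has in their place "hand_eye" (4x4, takes a point from camera to tool coordinates, whose origin is the TCP and whose axes are the tool frame's). Camera axes: x right, y down, z forward; pixel columns grow to the right and rows downward; lengths in m; the calibration is good to about 2 mm. A picture is of the moment at which its call begins: read the wrist's pose just before it. There is no depth.
- ctrl.close_job(): hands the job in, once; it reports no verdict.
The state is a dict: "clock": time; "joint_pos": joint angles; "qvel": joint speeds; "tau": joint torques, N m; "tool_pos": TCP position; "orientation": TCP orientation; "force": force on the tool from outside, world axes, zero at the start; "moment": the same for the moment, N m; "opening": finger opening in m.
Only numpy, scipy, OpenCV 4.12 (cv2) and the standard library are available. Lean on these libraries where they do the work, as an engineer would, in place of code of your own. Each camera call takes 0.05 s, during which the arm holds its last target.

## Working session

There is one attempt and no reset: what is moved stays moved. The work goes in short steps, Python scripts to look and compute and a tool call to move; the robot and the scene stay as the last step left them, time stands still between calls to the robot, and variables do not carry over. Pictures are saved under pics/ and viewed, and the job is handed in when it is done.

Besides the shell and the picture viewer there is one more tool, called after "Call:" by a JSON object that holds its "api" and its "payload". send_rows: Moves the arm, as the interface text tells. Its arguments: {"type":"object","properties":{"deltas":{"type":"array","items":{"type":"object","properties":{"dx":{"type":"number"},"dy":{"type":"number"},"dz":{"type":"number"},"ax":{"type":"number"},"ay":{"type":"number"},"az":{"type":"number"},"fingers":{"type":"number"}}}}},"required":["deltas"]}

```bash
ls; mkdir -p pics
python3 - <<'E'
from plant import ctrl
import cv2,numpy as np
o=ctrl.get_obs()
for k,v in o.items(): print(k,np.round(v,3) )
for n in ["scene","top","wrist"]:
    s=ctrl.snapshot(n)
    cv2.imwrite(f"pics/a_{n}.png",s["image"])
    print(n,{k:np.round(v,4).tolist() for k,v in s.items() if k!="image"})
E
```

```text
pics
clock 0.0
joint_pos [-5.4312e+01  2.0594e+01  6.3500e-01 -2.1000e-02 -7.0135e+01 -1.6506e+01]
qvel [ 0.012  0.126  0.015 -0.002  0.015 -0.034]
tau [ 1.0000e-03 -5.8272e+01  2.9306e+01  6.9970e+00  7.0000e-03 -0.0000e+00]
tool_pos [ 0.222 -0.637  0.227]
orientation [  4.706  89.903 113.881]
force [-0.355  0.492  0.028]
moment [-0.036  0.029  0.007]
opening 0.087
scene {'fx': 436.41, 'fy': 436.41, 'cx': 320.0739, 'cy': 195.5827, 'k1': 0.0047, 'R': [[-0.1936, 0.9811, -0.0043], [0.6176, 0.1184, -0.7775], [-0.7623, -0.1532, -0.6289]], 't': [0.1476, -0.2743, 1.2933]}
top {'fx': 388.9387, 'fy': 388.9387, 'cx': 316.5937, 'cy': 199.8605, 'k1': -0.095, 'R': [[-0.0041, -1.0, -0.0064], [-0.9965, 0.0046, -0.0833], [0.0833, 0.0061, -0.9965]], 't': [-0.0368, 0.4892, 0.7523]}
wrist {'fx': 281.9935, 'fy': 281.9935, 'cx': 321.2622, 'cy': 202.7571, 'k1': -0.007, 'hand_eye': [[-0.0005, -0.2738, 0.9618, -0.1548], [0.0005, -0.9618, -0.2738, 0.0736], [1.0, 0.0004, 0.0006, 0.0004], [0.0, 0.0, 0.0, 1.0]]}
```

View pics/a_scene.png

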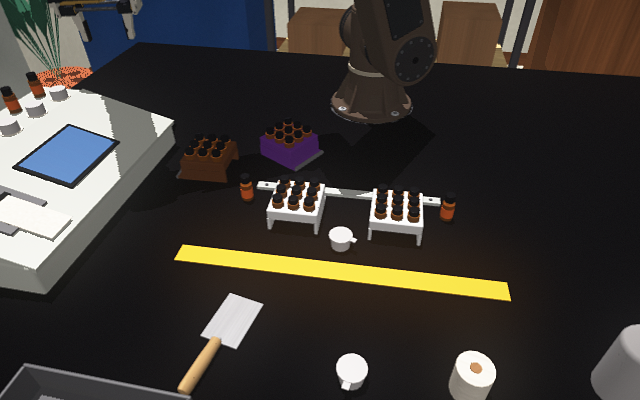

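View pics/a_top.png

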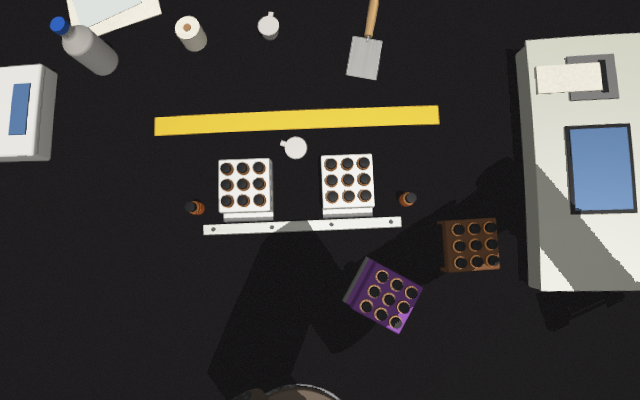

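View pics/a_wrist.png

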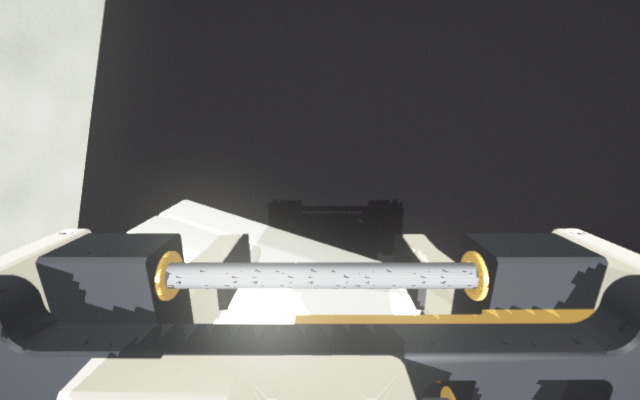

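The top view has +y (robot's left) to the image's left. The white carriers are at top px (245,185), the left-hand one, and (347,180), the right-hand one. Lookalikes to reject are the brown block at (470,245) and the purple one at (385,295). The real cup is at (295,148), and the one at (268,26) is beyond the tape. Next I'll measure them.

```bash
cat > h.py <<'E'
import numpy as np,cv2
from scipy.spatial.transform import Rotation as Ro
def cam(s):
    K=np.array([[s["fx"],0,s["cx"]],[0,s["fy"],s["cy"]],[0,0,1]]); return K,np.array([s["k1"],0,0,0,0.])
def ray(s,uv):
    K,d=cam(s); p=cv2.undistortPoints(np.array(uv,float).reshape(-1,1,2),K,d).reshape(-1,2)
    R=np.array(s["R"]);t=np.array(s["t"]); v=np.c_[p,np.ones(len(p))]@R
    return -R.T@t, v
def plane(s,uv,z):
    c,v=ray(s,uv); return c+v*((z-c[2])/v[:,2])[:,None]
def proj(s,X):
    K,d=cam(s); return cv2.projectPoints(np.array(X,float).reshape(-1,1,3),cv2.Rodrigues(np.array(s["R"]))[0],np.array(s["t"],float),K,d)[0].reshape(-1,2)
def crop(im,x0,y0,x1,y1,k,name):
    cv2.imwrite(name,cv2.resize(im[y0:y1,x0:x1],None,fx=k,fy=k,interpolation=cv2.INTER_CUBIC))
E
python3 - <<'E'
from plant import ctrl
from h import *
o=ctrl.get_obs()
R=Ro.from_euler('xyz',o["orientation"],degrees=True).as_matrix();print(np.round(R,3))
S=ctrl.snapshot("scene");T=ctrl.snapshot("top")
print("cams",-np.array(S["R"]).T@S["t"],-np.array(T["R"]).T@T["t"])
crop(T["image"],140,90,460,245,2.5,"pics/b_top.png")
crop(S["image"],170,160,520,310,2.2,"pics/b_scene.png")
hsv=cv2.cvtColor(T["image"],cv2.COLOR_BGR2HSV)
y=cv2.inRange(hsv,(20,120,100),(35,255,255))
c=max(cv2.findContours(y,0,2)[0],key=cv2.contourArea)
b=cv2.boxPoints(cv2.minAreaRect(c));print("tape",b,plane(T,b,0)*1000)
w=cv2.inRange(hsv,(0,0,120),(179,60,255)); w[:, :150]=0; w[:,450:]=0; w[:95]=0; w[240:]=0
for c in cv2.findContours(w,0,2)[0]:
    if cv2.contourArea(c)>60:
        r=cv2.minAreaRect(c);print(np.round(r[0],1),np.round(r[1],1),round(r[2],1));b=cv2.boxPoints(r)
        for z in (0.008,.029,.05): print(z,np.round(plane(T,b,z)*1000,0)[:,:2].tolist())
E
```

```text
[[-0.001 -0.944 -0.329]
 [ 0.001 -0.329  0.944]
 [-1.     0.     0.001]]
cams [1.18388176 0.08583241 0.60068031] [ 0.42473042 -0.04355774  0.79017798]
tape [[153.18646 115.2545 ]
 [438.36163 103.50569]
 [439.20392 123.95039]
 [154.02875 135.6992 ]] [[ 673.26725722  308.67623203    0.        ]
 [ 693.72241257 -296.65518916    0.        ]
 [ 649.31602568 -296.49200278    0.        ]
 [ 628.58618925  304.6630891     0.        ]]
[301.9 225.5] [ 11.  198.4] 87.5
0.008 [[441.0, 193.0], [457.0, -209.0], [435.0, -209.0], [419.0, 191.0]]
0.029 [[441.0, 186.0], [456.0, -204.0], [435.0, -205.0], [419.0, 185.0]]
0.05 [[441.0, 180.0], [455.0, -200.0], [435.0, -200.0], [420.0, 179.0]]
[244.9 189.2] [62.  54.3] 87.7
0.008 [[575.0, 167.0], [578.0, 54.0], [452.0, 49.0], [447.0, 159.0]]
0.029 [[570.0, 161.0], [574.0, 52.0], [451.0, 46.0], [447.0, 154.0]]
0.05 [[566.0, 155.0], [570.0, 49.0], [450.0, 44.0], [446.0, 148.0]]
[347.5 185.1] [62.1 51.9] 87.7
0.008 [[582.0, -47.0], [586.0, -153.0], [459.0, -156.0], [455.0, -51.0]]
0.029 [[578.0, -47.0], [581.0, -150.0], [458.0, -153.0], [454.0, -51.0]]
0.05 [[573.0, -47.0], [577.0, -147.0], [457.0, -150.0], [454.0, -51.0]]
[294.4 146.2] [25.4 22.2] 55.0
0.008 [[609.0, 40.0], [636.0, 3.0], [592.0, -27.0], [566.0, 10.0]]
0.029 [[604.0, 38.0], [630.0, 1.0], [588.0, -28.0], [562.0, 8.0]]
0.05 [[599.0, 35.0], [624.0, 0.0], [583.0, -28.0], [558.0, 7.0]]
```

View pics/b_top.png

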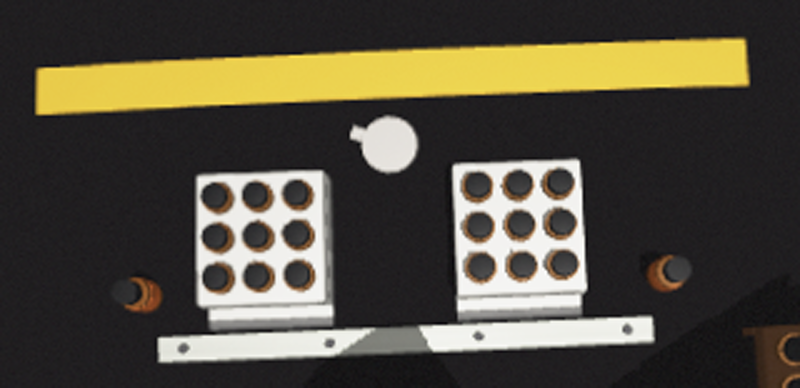

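View pics/b_scene.png

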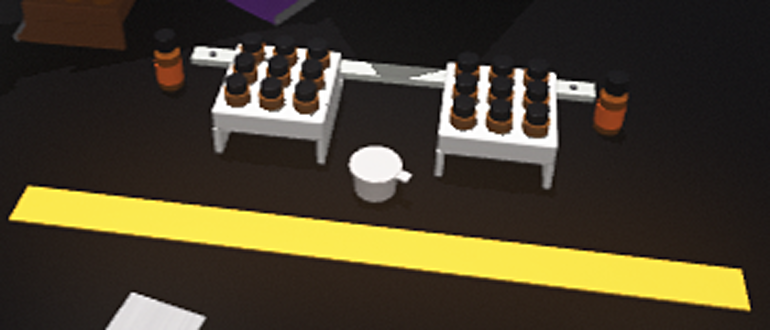

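Run:
```python
from plant import ctrl
from h import *
T=ctrl.snapshot("top");S=ctrl.snapshot("scene")
for n,q in dict(L=[(197,174),(322,170),(327,302),(197,307)],R=[(453,164),(579,159),(586,291),(458,297)]).items():
    uv=np.array(q)/2.5+[140,90]-.3; P=plane(T,uv,.05)*1000
    print(n,np.round(P[:,:2]).tolist(),"centre",P[:,:2].mean(0).round(1),"size",[np.linalg.norm(P[i]-P[(i+1)%4]).round(1) for i in range(4)],"yaw",[np.degrees(np.arctan2(*( (P[a]-P[b])[[1,0]]))).round(1) for a,b in ((0,3),(1,2))],np.degrees(np.arctan2(-(P[0]-P[1])[0],(P[0]-P[1])[1])).round(1))
# scene: far rim top corners
for n,q in dict(L=[(440,135),(556,137)],R=[(214,113),(328,122)]).items():
    uv=np.array(q)/2.2+[170,160]-.3; print("scene far rim",n,plane(S,uv,.05)*1000)
# scene tape
hsv=cv2.cvtColor(S["image"],cv2.COLOR_BGR2HSV)
y=cv2.inRange(hsv,(20,120,100),(35,255,255))
c=max(cv2.findContours(y,0,2)[0],key=cv2.contourArea)
b=cv2.approxPolyDP(c,4,True).reshape(-1,2);print("tape",b.tolist(),plane(S,b,0)*1000)
```

```text
L [[567.0, 151.0], [569.0, 54.0], [467.0, 49.0], [463.0, 149.0]] centre [516.3 100.8] size [np.float64(97.7), np.float64(102.3), np.float64(100.4), np.float64(103.5)] yaw [np.float64(1.1), np.float64(2.6)] 1.3
R [[573.0, -48.0], [576.0, -145.0], [474.0, -149.0], [470.0, -51.0]] centre [523.4 -98.2] size [np.float64(97.6), np.float64(102.4), np.float64(97.9), np.float64(102.9)] yaw [np.float64(1.8), np.float64(2.0)] 2.1
scene far rim L [[573.22188661  57.50828238  50.        ]
 [557.1666547  154.18721659  50.        ]]
scene far rim R [[ 582.06235776 -139.45500399   50.        ]
 [ 574.87330621  -39.24115392   50.        ]]
tape [[174, 258], [510, 301], [507, 283], [184, 244]] [[ 688.36213828 -291.89475038    0.        ]
 [ 671.95626689  307.41526114    0.        ]
 [ 632.67470528  307.60994128    0.        ]
 [ 650.74767706 -289.34395099    0.        ]]
```

Call:
{"api": "send_rows", "payload": {"deltas": [{"dx": -10, "ax": 0.86, "fingers": 0.3}, {"dx": -10, "ax": 0.86, "fingers": 0.3}, {"dx": -10, "ax": 0.86, "fingers": 0.3}, {"dx": -10, "ax": 0.86, "fingers": 0.3}, {"dz": 45, "dy": -25}, {"dz": 45, "dy": -25}, {"dz": 45, "dy": -25}, {"dz": 45, "dy": -25}, {"dz": 45, "dy": -25}, {"dz": 45, "dy": -25}, {"dz": 45, "dy": -25}, {"dz": 45, "dy": -25}]}}

```text
validation failed for argument at $.de...
```

Call:
{"api": "send_rows", "payload": {"deltas": [{"dx": -10, "dy": 0, "dz": 0, "ax": 0.86, "ay": 0, "az": 0, "fingers": 0.3}, {"dx": -10, "dy": 0, "dz": 0, "ax": 0.86, "ay": 0, "az": 0, "fingers": 0.3}, {"dx": -10, "dy": 0, "dz": 0, "ax": 0.86, "ay": 0, "az": 0, "fingers": 0.3}, {"dx": -10, "dy": 0, "dz": 0, "ax": 0.86, "ay": 0, "az": 0, "fingers": 0.3}]}}

```text
clock: 0.85
tool_pos: [0.2217, -0.6375, 0.2686]
orientation: [6.3, 90.0, 98.1]
force: [-1.0, -0.0, -0.1]
opening: 0.053
```

Call:
{"api": "send_rows", "payload": {"deltas": [{"dx": 0, "dy": -25, "dz": 45, "ax": 0, "ay": 0, "az": 0, "fingers": 0.3}, {"dx": 0, "dy": -25, "dz": 45, "ax": 0, "ay": 0, "az": 0, "fingers": 0.3}, {"dx": 0, "dy": -25, "dz": 45, "ax": 0, "ay": 0, "az": 0, "fingers": 0.3}, {"dx": 0, "dy": -25, "dz": 45, "ax": 0, "ay": 0, "az": 0, "fingers": 0.3}, {"dx": 0, "dy": -25, "dz": 45, "ax": 0, "ay": 0, "az": 0, "fingers": 0.3}, {"dx": 0, "dy": -25, "dz": 45, "ax": 0, "ay": 0, "az": 0, "fingers": 0.3}, {"dx": 0, "dy": -25, "dz": 45, "ax": 0, "ay": 0, "az": 0, "fingers": 0.3}, {"dx": 0, "dy": -25, "dz": 45, "ax": 0, "ay": 0, "az": 0, "fingers": 0.3}, {"dx": 0, "dy": -25, "dz": 45, "ax": 0, "ay": 0, "az": 0, "fingers": 0.3}, {"dx": 0, "dy": -25, "dz": 45, "ax": 0, "ay": 0, "az": 0, "fingers": 0.3}, {"dx": 0, "dy": -25, "dz": 45, "ax": 0, "ay": 0, "az": 0, "fingers": 0.3}, {"dx": 0, "dy": -25, "dz": 45, "ax": 0, "ay": 0, "az": 0, "fingers": 0.3}]}}

```text
clock: 2.35
tool_pos: [0.5035, -0.0858, 0.2687]
orientation: [-84.7, 89.9, 7.3]
force: [1.2, -0.5, 0.5]
opening: 0.0265
```

Call:
{"api": "send_rows", "payload": {"deltas": [{"dx": 0, "dy": -22, "dz": 37, "ax": 0, "ay": 0, "az": 0, "fingers": 0.3}, {"dx": 0, "dy": -22, "dz": 37, "ax": 0, "ay": 0, "az": 0, "fingers": 0.3}, {"dx": 0, "dy": -22, "dz": 37, "ax": 0, "ay": 0, "az": 0, "fingers": 0.3}, {"dx": 0, "dy": -22, "dz": 37, "ax": 0, "ay": 0, "az": 0, "fingers": 0.3}, {"dx": 0, "dy": -21, "dz": 35, "ax": 0, "ay": 0, "az": 0, "fingers": 0.3}, {"dx": 30, "dy": 0, "dz": 0, "ax": 0, "ay": 0, "az": 0, "fingers": 0.3}, {"dx": 40, "dy": 0, "dz": 0, "ax": 0, "ay": 0, "az": 0, "fingers": 0.3}, {"dx": 40, "dy": 0, "dz": 0, "ax": 0, "ay": 0, "az": 0, "fingers": 0.3}, {"dx": 40, "dy": 0, "dz": 0, "ax": 0, "ay": 0, "az": 0, "fingers": 0.3}, {"dx": 0, "dy": 0, "dz": 0, "ax": 0, "ay": 0, "az": 0, "fingers": 0.3}]}}

```text
clock: 3.6
tool_pos: [0.6035, 0.0984, 0.1155]
orientation: [110.4, 89.6, -157.6]
force: [0.4, 0.4, 0.8]
opening: 0.0263
```

Run:
```python
from plant import ctrl
from h import *
o=ctrl.get_obs();print(o["tool_pos"],o["orientation"],o["force"],o["joint_pos"])
R=Ro.from_euler('xyz',o["orientation"],degrees=True).as_matrix();print(np.round(R,3))
S=ctrl.snapshot("scene");T=ctrl.snapshot("top")
cv2.imwrite("pics/c.png",np.vstack([S["image"][100:350,150:550],T["image"][80:280,120:520]]))
```

```text
[0.60345644 0.09836729 0.11551678] [ 110.41239962   89.64560436 -157.62686665] [0.42961625 0.35625097 0.79562699] [ 2.75196240e+01  2.01629253e+01 -1.57115921e+01 -3.90589475e-02
 -5.44784559e+01 -1.15536099e+02]
[[-0.006 -0.999 -0.034]
 [-0.002 -0.034  0.999]
 [-1.     0.006 -0.002]]
```

View pics/c.png

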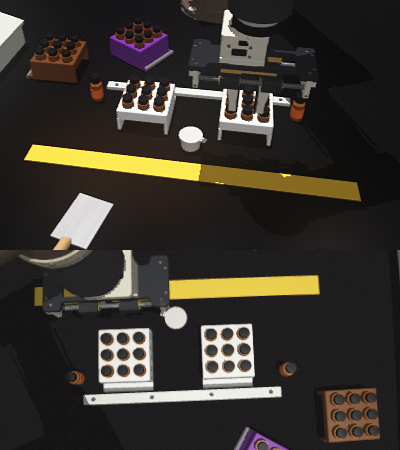

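Call:
{"api": "send_rows", "payload": {"deltas": [{"dx": 25, "dy": 0, "dz": 3, "ax": 0, "ay": 0, "az": 0, "fingers": 0.3}, {"dx": 25, "dy": 0, "dz": 0, "ax": 0, "ay": 0, "az": 0, "fingers": 0.3}, {"dx": 0, "dy": 8, "dz": 0, "ax": 0, "ay": 0, "az": 0, "fingers": 0.3}, {"dx": 0, "dy": 8, "dz": 0, "ax": 0, "ay": 0, "az": 0, "fingers": 0.3}, {"dx": 0, "dy": 4, "dz": 0, "ax": 0, "ay": 0, "az": 0, "fingers": 0.3}, {"dx": 0, "dy": 0, "dz": 0, "ax": 0, "ay": 0, "az": 0, "fingers": 0.3}]}}

```text
clock: 4.45
tool_pos: [0.5856, 0.1018, 0.0696]
orientation: [-66.0, 89.9, 26.0]
force: [-0.2, -1.3, -0.1]
opening: 0.0262
```

Run:
```python
from plant import ctrl
from h import *
o=ctrl.get_obs();print(o["tool_pos"],o["orientation"],o["force"])
S=ctrl.snapshot("scene");T=ctrl.snapshot("top")
cv2.imwrite("pics/d.png",np.hstack([cv2.resize(S["image"][150:270,340:480],None,fx=2.7,fy=2.7),cv2.resize(T["image"][120:240,180:320],None,fx=2.7,fy=2.7)]))
```

```text
[0.58562358 0.10178548 0.06961277] [-65.99617778  89.89439323  26.00548535] [-0.20253117 -1.3041506  -0.11503266]
```

View pics/d.png

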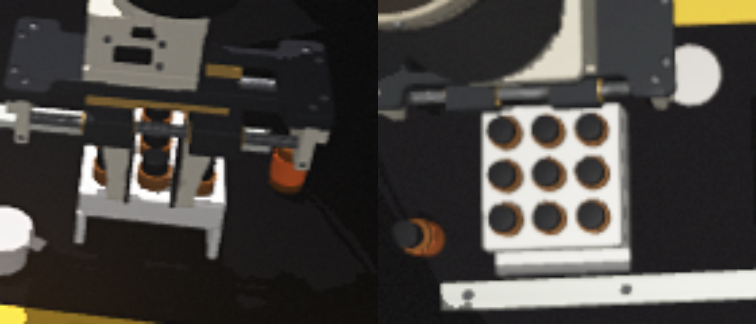

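Call:
{"api": "send_rows", "payload": {"deltas": [{"dx": 4, "dy": 0, "dz": 0, "ax": 0, "ay": 0, "az": 0, "fingers": 0.3}, {"dx": 0, "dy": 4, "dz": 0, "ax": 0, "ay": 0, "az": 0, "fingers": 0.3}, {"dx": 0, "dy": 3, "dz": 0, "ax": 0, "ay": 0, "az": 0, "fingers": 0.3}, {"dx": 0, "dy": 0, "dz": 0, "ax": 0, "ay": 0, "az": 0, "fingers": 0.3}]}}

```text
clock: 5.05
tool_pos: [0.5782, 0.1013, 0.0644]
orientation: [114.9, 90.0, -153.1]
force: [0.7, 0.6, 1.0]
opening: 0.0261
```

Call:
{"api": "send_rows", "payload": {"deltas": [{"dx": 0, "dy": 3, "dz": 0, "ax": 0, "ay": 0, "az": 0, "fingers": 0.3}, {"dx": 0, "dy": 3, "dz": 0, "ax": 0, "ay": 0, "az": 0, "fingers": 0.3}]}}

```text
clock: 5.3
tool_pos: [0.5723, 0.1011, 0.0644]
orientation: [-23.9, 90.0, 68.1]
force: [0.7, -1.1, 0.3]
opening: 0.0264
```

Call:
{"api": "send_rows", "payload": {"deltas": [{"dx": 0, "dy": 2, "dz": 0, "ax": 0, "ay": 0, "az": 0, "fingers": 0.3}, {"dx": 0, "dy": 2, "dz": 0, "ax": 0, "ay": 0, "az": 0, "fingers": 0.3}]}}

```text
clock: 5.55
tool_pos: [0.5689, 0.1011, 0.0646]
orientation: [-80.0, 89.9, 12.0]
force: [2.5, -1.0, -0.3]
opening: 0.0264
```

Run:
```python
from plant import ctrl
from h import *
o=ctrl.get_obs();print(o["tool_pos"],o["orientation"],o["force"])
S=ctrl.snapshot("scene");T=ctrl.snapshot("top")
cv2.imwrite("pics/e.png",np.hstack([cv2.resize(S["image"][150:270,340:480],None,fx=2.7,fy=2.7),cv2.resize(T["image"][120:240,180:320],None,fx=2.7,fy=2.7)]))
```

```text
[0.56890282 0.10107553 0.06461856] [-79.98012903  89.92844352  12.02564218] [ 2.50287559 -1.04678009 -0.3253071 ]
```

View pics/e.png

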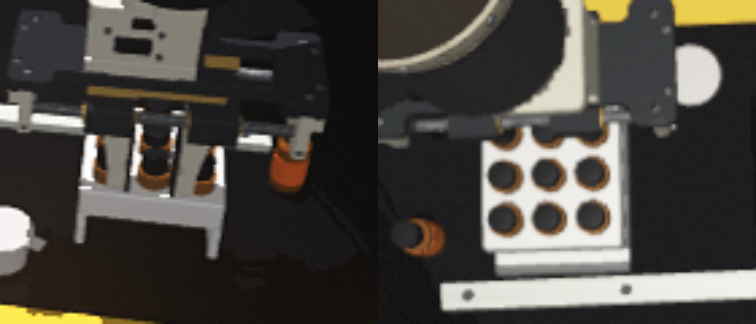

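Run:
```python
from plant import ctrl
from h import *
o=ctrl.get_obs();S=ctrl.snapshot("scene")
R=Ro.from_euler('xyz',o["orientation"],degrees=True).as_matrix();p=np.array(o["tool_pos"])
for t in [(.025,0,.013),(.025,0,-.013),(.025,0,.035),(.025,0,-.035),(0,0,.013)]:
    print(t,p+R@np.array(t),(proj(S,p+R@np.array(t))-[340,150])*2.7)
print("rim",(proj(S,[[.568,.052,.05],[.566,.152,.05],[.568,.052,.028]])-[340,150])*2.7)
crop(S["image"],360,170,440,240,9,"pics/f.png")
```

```text
(0.025, 0, 0.013) [0.56840419 0.11401359 0.03962208] [[161.2599508  208.73631585]]
(0.025, 0, -0.013) [0.56931277 0.08802947 0.03961731] [[123.5411892  204.78160102]]
(0.025, 0, 0.035) [0.56763538 0.13600016 0.03962611] [[193.41878664 212.10857373]]
(0.025, 0, -0.035) [0.57008158 0.06604291 0.03961327] [[ 91.86484113 201.46089424]]
(0, 0, 0.013) [0.5683782  0.1140081  0.06462206] [[165.30958535 181.8243367 ]]
rim [[ 73.09550139 185.90116775]
 [219.11348764 202.47913668]
 [ 71.12780936 209.0063201 ]]
```

View pics/f.png

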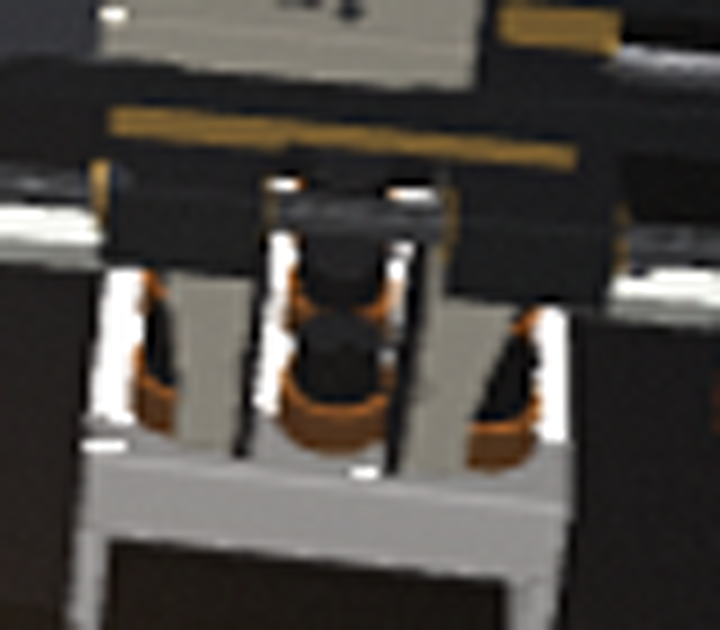

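Run:
```python
from plant import ctrl
from h import *
S=ctrl.snapshot("scene")
im=cv2.imread("pics/d.png")[:, :378]
cv2.imwrite("pics/g.png",cv2.resize(im[130:290,50:270],None,fx=3.3,fy=3.3))
f=lambda X:((proj(S,X)-[340,150])*2.7-[50,130])*3.3
yy=.1018
print("tips inner",f([[.5856-.0005,yy+.013,.0446],[.5856+.0005,yy-.013,.0446],[.5856,yy+.013,.06],[.5856,yy-.013,.06]]))
print(ctrl.get_obs()["tool_pos"],ctrl.get_obs()["force"])
print("scene rim->",plane(S,[[370,220.5],[423.3,226.1]],.05), "bottom", plane(S,[[370,229.4],[423.3,234.4]],.028))
```

```text
tips inner [[369.26786297 297.1654254 ]
 [242.2057248  283.97355731]
 [377.51192832 243.92580493]
 [249.18706932 227.52353789]]
[0.5688534  0.10099275 0.06453799] [ 2.65050366 -1.25115358  0.07510323]
scene rim-> [[0.57155381 0.05789236 0.05      ]
 [0.56829539 0.15592986 0.05      ]] bottom [[0.57219012 0.05944863 0.028     ]
 [0.56686074 0.15903086 0.028     ]]
```

View pics/g.png

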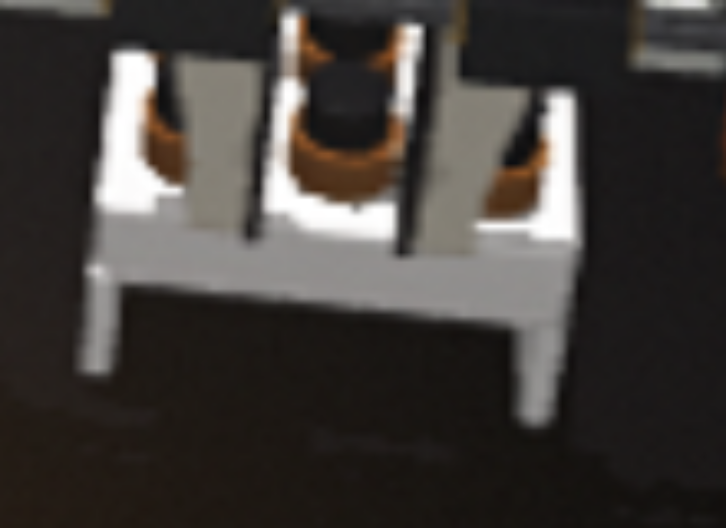

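Run:
```python
from plant import ctrl
from h import *
W=ctrl.snapshot("wrist"); cv2.imwrite("pics/i.png",W["image"])
```

```text
(no output)
```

View pics/i.png

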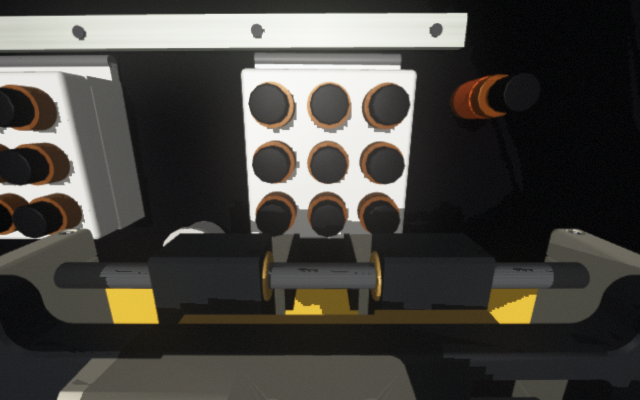

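Run:
```python
import cv2,numpy as np
im=cv2.imread("pics/i.png")[190:330,230:410]
im=np.clip(im.astype(float)*1.8+20,0,255).astype(np.uint8)
cv2.imwrite("pics/j.png",cv2.resize(im,None,fx=4,fy=4,interpolation=cv2.INTER_CUBIC))
```

```text
(no output)
```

View pics/j.png

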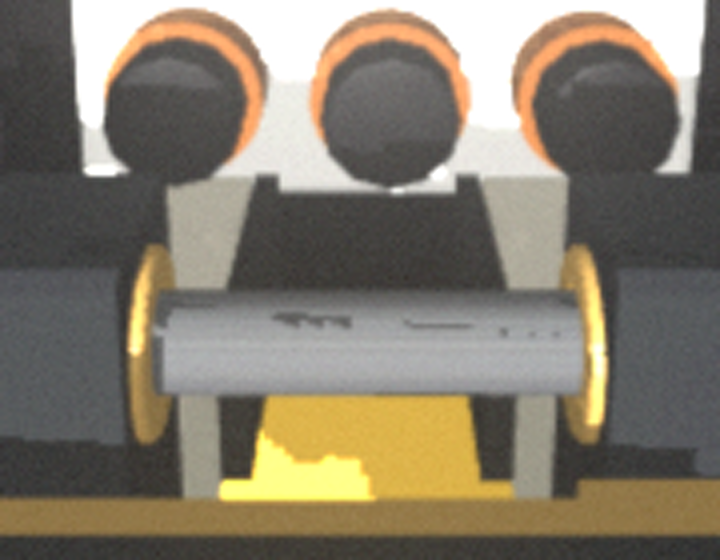

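Call:
{"api": "send_rows", "payload": {"deltas": [{"dx": 0, "dy": -12, "dz": 0, "ax": 0, "ay": 0, "az": 0, "fingers": 0.3}, {"dx": 0, "dy": -12, "dz": 0, "ax": 0, "ay": 0, "az": 0, "fingers": 0.3}, {"dx": 0, "dy": 0, "dz": 0, "ax": 0, "ay": 0, "az": 0, "fingers": 0.3}, {"dx": 10, "dy": 0, "dz": 0, "ax": 0, "ay": 0, "az": 0, "fingers": 0.3}, {"dx": 10, "dy": 0, "dz": 0, "ax": 0, "ay": 0, "az": 0, "fingers": 0.3}, {"dx": 0, "dy": 0, "dz": 0, "ax": 0, "ay": 0, "az": 0, "fingers": 0.3}]}}

```text
clock: 6.55
tool_pos: [0.5913, 0.1014, 0.043]
orientation: [111.7, 89.9, -156.4]
force: [0.8, -1.0, 0.7]
opening: 0.0263
```

```bash
cat > look.py <<'E'
import sys
from plant import ctrl
from h import *
o=ctrl.get_obs();print(o["clock"],np.round(o["tool_pos"],4),np.round(o["force"],1))
R=Ro.from_euler('xyz',o["orientation"],degrees=True).as_matrix();print(np.round(R,3).tolist())
x0,y0=int(sys.argv[2]),int(sys.argv[3])
S=ctrl.snapshot("scene"); cv2.imwrite("pics/%s_raw.png"%sys.argv[1],S["image"]); crop(S["image"],x0,y0,x0+160,y0+110,5,"pics/%s.png"%sys.argv[1])
E
python3 look.py k 330 140
```

```text
6.55 [0.5913 0.1014 0.043 ] [ 0.8 -1.   0.7]
[[-0.002, -0.999, -0.035], [-0.001, -0.035, 0.999], [-1.0, 0.002, -0.001]]
```

View pics/k.png

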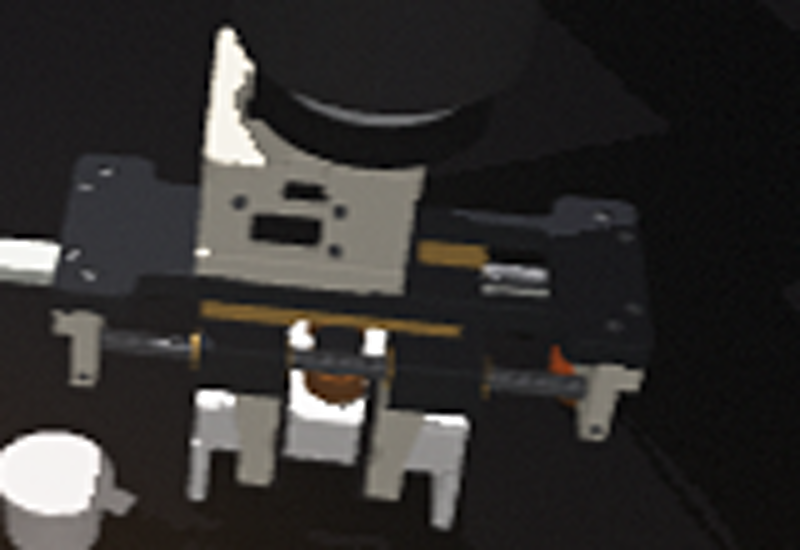

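Run:
```python
from plant import ctrl
from h import *
S=ctrl.snapshot("scene");T=ctrl.snapshot("top")
for x in (.591,.6005): print(x,proj(S,[[x,.1014-.013-.01,z] for z in (.018,.03,.039)]))
# intersect pixel ray with x plane
def px(s,uv,x):
    c,v=ray(s,uv); return c+v*((x-c[0])/v[:,0])[:,None]
print("tips",px(S,[[381.4,237],[406.6,239.6]],.6008))
print("brackets",px(S,[[346.5,217],[449.5,227.5]],.6))
print("body bottom",px(S,[[375,219]],.6))
hsv=cv2.cvtColor(T["image"],cv2.COLOR_BGR2HSV)
w=cv2.inRange(hsv,(5,120,60),(18,255,255))
for c in cv2.findContours(w,0,2)[0]:
    x,y,ww,h=cv2.boundingRect(c)
    if y>180 and y<225 and (x<215 or x>390) and cv2.contourArea(c)>20: print(x,y,ww,h,plane(T,[[x+ww/2,y+h/2]],.03))
cv2.imwrite("pics/l.png",T["image"][80:300,120:480])
hs=cv2.cvtColor(S["image"],cv2.COLOR_BGR2HSV)
w=cv2.inRange(hs,(3,150,80),(18,255,255))
for c in cv2.findContours(w,0,2)[0]:
    x,y,ww,h=cv2.boundingRect(c)
    if cv2.contourArea(c)>20: print("S",x,y,ww,h,plane(S,[[x+ww/2,y+h]],.01))
```

```text
0.591 [[378.65586571 241.37749595]
 [379.17197585 236.78735786]
 [379.56543476 233.28844792]]
0.6005 [[378.19038457 244.93896086]
 [378.70673309 240.34081389]
 [379.10043043 236.83529492]]
tips [[0.6008     0.08257031 0.03964158]
 [0.6008     0.12787502 0.04149183]]
brackets [[0.6        0.01677745 0.07679572]
 [0.6        0.19613364 0.08279129]]
body bottom [[0.6        0.06773653 0.08063972]]
444 218 56 55 [[ 0.3966134  -0.34480371  0.03      ]]
190 201 15 14 [[0.47318241 0.19691991 0.03      ]]
399 192 14 15 [[ 0.48817151 -0.2149396   0.03      ]]
S 304 204 10 7 [[ 0.52178872 -0.07068631  0.01      ]]
S 288 202 11 7 [[ 0.52167846 -0.10361197  0.01      ]]
S 272 199 11 8 [[ 0.52176312 -0.13793802  0.01      ]]
S 240 182 14 17 [[ 0.50862106 -0.20893769  0.01      ]]
S 180 140 56 25 [[ 0.40508856 -0.34004766  0.01      ]]
S 5 98 15 13 [[ 0.25769202 -0.9896531   0.01      ]]
S 28 67 65 29 [[ 0.1476956  -0.91688527  0.01      ]]
S 504 54 6 10 [[-0.35182738  0.42965229  0.01      ]]
S 518 49 17 20 [[-0.31951545  0.48753655  0.01      ]]
S 277 38 9 10 [[-0.35692293 -0.36622279  0.01      ]]
S 545 0 95 76 [[-0.29890382  0.68577926  0.01      ]]
```

View pics/l.png

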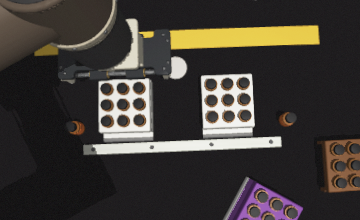

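Call:
{"api": "send_rows", "payload": {"deltas": [{"dx": 0, "dy": 7, "dz": 0, "ax": 0, "ay": 0, "az": 0, "fingers": 0.3}, {"dx": 0, "dy": 4, "dz": 0, "ax": 0, "ay": 0, "az": 0, "fingers": 0.3}, {"dx": 0, "dy": 3, "dz": 0, "ax": 0, "ay": 0, "az": 0, "fingers": 0.3}]}}

```text
clock: 7.08
tool_pos: [0.5789, 0.1017, 0.0449]
orientation: [-69.2, 89.9, 22.8]
force: [3.2, 1.6, -0.5]
opening: 0.0265
```

Call:
{"api": "send_rows", "payload": {"deltas": [{"dx": 0, "dy": 2, "dz": 0, "ax": 0, "ay": 0, "az": 0, "fingers": 0.3}, {"dx": 0, "dy": 2, "dz": 0, "ax": 0, "ay": 0, "az": 0, "fingers": 0.3}]}}

```text
clock: 7.32
tool_pos: [0.5762, 0.1019, 0.0452]
orientation: [-73.6, 89.8, 18.4]
force: [7.8, 0.7, -1.2]
opening: 0.0262
```

Run:
```python
import numpy as np
f=lambda t:np.array([115*np.cos(t)-37*np.sin(t),115*np.sin(t)+37*np.cos(t)])
a=np.radians(np.arange(0,61,2.5))
P=np.array([f(t) for t in a]);D=np.diff(P,axis=0)
for t,d,p in zip(np.degrees(a[1:]),D,P[1:]): print(t,"dy %.1f dx %.1f"%(-d[0],-d[1]), "cum",np.round(p-P[0],1))
```

```text
2.5 dy 1.7 dx -5.0 cum [-1.7  5. ]
5.0 dy 1.9 dx -4.9 cum [-3.7  9.9]
7.499999999999999 dy 2.2 dx -4.8 cum [-5.8 14.7]
10.0 dy 2.4 dx -4.7 cum [-8.2 19.4]
12.5 dy 2.6 dx -4.6 cum [-10.7  24. ]
14.999999999999998 dy 2.8 dx -4.5 cum [-13.5  28.5]
17.5 dy 3.0 dx -4.4 cum [-16.4  32.9]
20.0 dy 3.1 dx -4.2 cum [-19.6  37.1]
22.5 dy 3.3 dx -4.1 cum [-22.9  41.2]
25.0 dy 3.5 dx -3.9 cum [-26.4  45.1]
27.5 dy 3.7 dx -3.8 cum [-30.1  48.9]
29.999999999999996 dy 3.8 dx -3.6 cum [-33.9  52.5]
32.5 dy 4.0 dx -3.5 cum [-37.9  56. ]
35.0 dy 4.1 dx -3.3 cum [-42.   59.3]
37.5 dy 4.3 dx -3.1 cum [-46.3  62.4]
40.0 dy 4.4 dx -2.9 cum [-50.7  65.3]
42.5 dy 4.5 dx -2.7 cum [-55.2  68. ]
45.0 dy 4.6 dx -2.5 cum [-59.8  70.5]
47.5 dy 4.7 dx -2.3 cum [-64.6  72.8]
50.0 dy 4.8 dx -2.1 cum [-69.4  74.9]
52.50000000000001 dy 4.9 dx -1.9 cum [-74.3  76.8]
55.0 dy 5.0 dx -1.7 cum [-79.3  78.4]
57.5 dy 5.1 dx -1.4 cum [-84.4  79.9]
59.99999999999999 dy 5.1 dx -1.2 cum [-89.5  81.1]
```

Call:
{"api": "send_rows", "payload": {"deltas": [{"dx": 0, "dy": 2, "dz": 0, "ax": 0, "ay": 0, "az": 0, "fingers": 0.3}, {"dx": -2.5, "dy": 2, "dz": 0, "ax": 0, "ay": 0, "az": 0, "fingers": 0.3}]}}

```text
clock: 7.58
tool_pos: [0.5747, 0.1022, 0.0488]
orientation: [-78.6, 89.5, 13.5]
force: [10.6, -2.1, 2.2]
opening: 0.0261
```

```bash
python3 look.py m 330 140
```

```text
7.575 [0.5747 0.1022 0.0488] [10.6 -2.1  2.2]
[[0.008, -0.999, -0.037], [0.002, -0.037, 0.999], [-1.0, -0.008, 0.002]]
```

View pics/m.png

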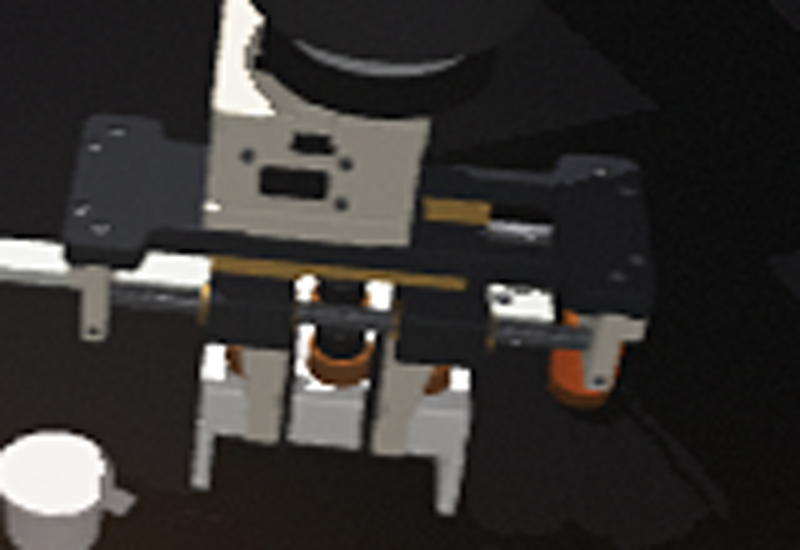

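Call:
{"api": "send_rows", "payload": {"deltas": [{"dx": -4, "dy": 2, "dz": 0, "ax": 0, "ay": 0, "az": 0, "fingers": 0.3}, {"dx": -4.5, "dy": 2.2, "dz": 0, "ax": 0, "ay": 0, "az": 0, "fingers": 0.3}, {"dx": -4.7, "dy": 2.4, "dz": 0, "ax": 0, "ay": 0, "az": 0, "fingers": 0.3}, {"dx": -4.6, "dy": 2.6, "dz": 0, "ax": 0, "ay": 0, "az": 0, "fingers": 0.3}]}}

```text
clock: 8.12
tool_pos: [0.5653, 0.1019, 0.0669]
orientation: [-77.1, 89.5, 14.9]
force: [10.9, -0.8, 2.7]
opening: 0.0263
```

```bash
python3 look.py n 330 140
```

```text
8.125 [0.5653 0.1019 0.0669] [10.9 -0.8  2.7]
[[0.008, -0.999, -0.036], [0.002, -0.036, 0.999], [-1.0, -0.008, 0.002]]
```

View pics/n.png

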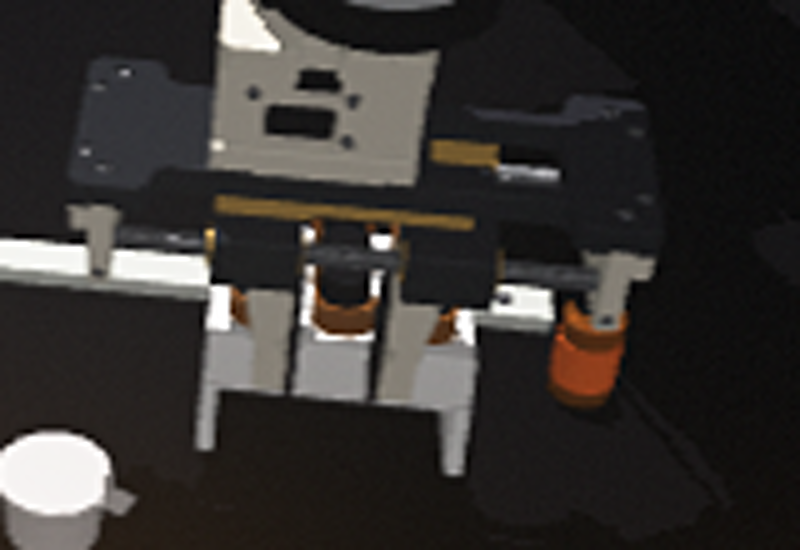

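Call:
{"api": "send_rows", "payload": {"deltas": [{"dx": -4.5, "dy": 2.8, "dz": 0, "ax": 0, "ay": 0, "az": 0, "fingers": 0.3}, {"dx": -4.4, "dy": 3.0, "dz": 0, "ax": 0, "ay": 0, "az": 0, "fingers": 0.3}, {"dx": -4.2, "dy": 3.1, "dz": 0, "ax": 0, "ay": 0, "az": 0, "fingers": 0.3}, {"dx": -4.1, "dy": 3.3, "dz": 0, "ax": 0, "ay": 0, "az": 0, "fingers": 0.3}, {"dx": -3.9, "dy": 3.5, "dz": 0, "ax": 0, "ay": 0, "az": 0, "fingers": 0.3}, {"dx": -3.8, "dy": 3.7, "dz": 0, "ax": 0, "ay": 0, "az": 0, "fingers": 0.3}, {"dx": -3.6, "dy": 3.8, "dz": 0, "ax": 0, "ay": 0, "az": 0, "fingers": 0.3}, {"dx": -3.5, "dy": 4.0, "dz": 0, "ax": 0, "ay": 0, "az": 0, "fingers": 0.3}]}}

```text
clock: 9.18
tool_pos: [0.5374, 0.1009, 0.0989]
orientation: [-76.0, 89.6, 16.0]
force: [7.0, -0.2, 5.7]
opening: 0.0263
```

```bash
python3 look.py n2 330 120
```

```text
9.175 [0.5374 0.1009 0.0989] [ 7.  -0.2  5.7]
[[0.007, -0.999, -0.036], [0.002, -0.036, 0.999], [-1.0, -0.007, 0.002]]
```

View pics/n2.png

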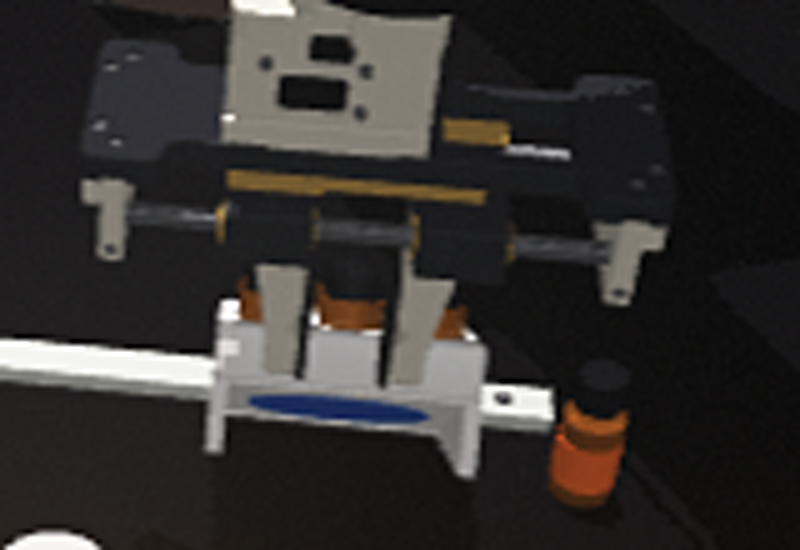

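The left carrier has the blue stamp: disc at px (338,408) of the crop. I'll carry on to 60°.

Call:
{"api": "send_rows", "payload": {"deltas": [{"dx": -3.3, "dy": 4.1, "dz": 0, "ax": 0, "ay": 0, "az": 0, "fingers": 0.3}, {"dx": -3.1, "dy": 4.3, "dz": 0, "ax": 0, "ay": 0, "az": 0, "fingers": 0.3}, {"dx": -2.9, "dy": 4.4, "dz": 0, "ax": 0, "ay": 0, "az": 0, "fingers": 0.3}, {"dx": -2.7, "dy": 4.5, "dz": 0, "ax": 0, "ay": 0, "az": 0, "fingers": 0.3}, {"dx": -2.5, "dy": 4.6, "dz": 0, "ax": 0, "ay": 0, "az": 0, "fingers": 0.3}, {"dx": -2.3, "dy": 4.7, "dz": 0, "ax": 0, "ay": 0, "az": 0, "fingers": 0.3}, {"dx": -2.1, "dy": 4.8, "dz": 0, "ax": 0, "ay": 0, "az": 0, "fingers": 0.3}, {"dx": -1.9, "dy": 4.9, "dz": 0, "ax": 0, "ay": 0, "az": 0, "fingers": 0.3}]}}

```text
clock: 10.22
tool_pos: [0.5007, 0.0996, 0.1199]
orientation: [-75.4, 89.6, 16.6]
force: [4.8, 0.0, 9.9]
opening: 0.0262
```

```bash
python3 look.py n3 330 110
```

```text
10.225 [0.5007 0.0996 0.1199] [4.8 0.  9.9]
[[0.006, -0.999, -0.036], [0.002, -0.036, 0.999], [-1.0, -0.006, 0.002]]
```

View pics/n3.png

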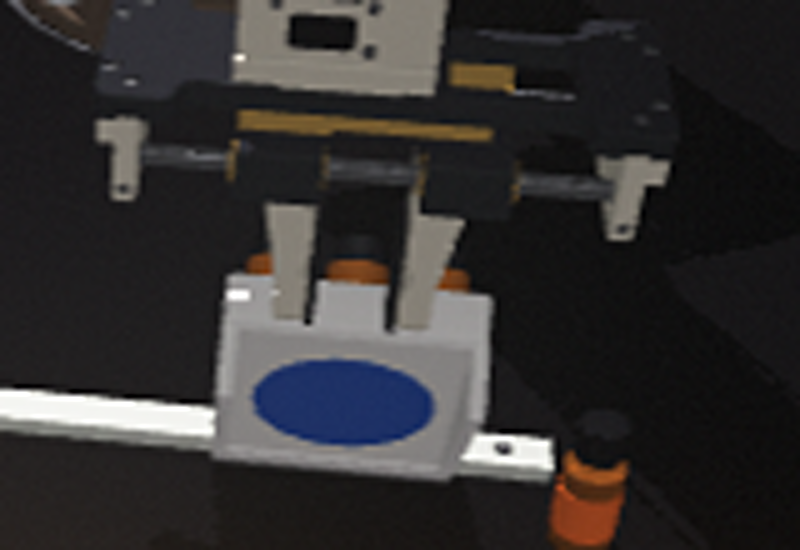

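```bash
cat > tilt.py <<'E'
from h import *
from plant import ctrl
def tilt(S,uvL,uvR,yL,yR,what):
    # rim corners: intersect ray with the carrier's side plane y=const
    for uv,y in ((uvL,yL),(uvR,yR)):
        c,v=ray(S,[uv]); X=c+v[0]*(y-c[1])/v[0][1]; print("pt by side plane",X)
def pred(S,xf,yc,th,yaw=2.0,zc=.05):
    t=np.radians(th);a=np.radians(yaw); out=[]
    for yl in (-.05,.05):
        for lx,lz in ((.115,.045),(.115,.023)):
            x=lx*np.cos(t)-lz*np.sin(t); z=.005+lx*np.sin(t)+lz*np.cos(t)
            out.append([xf+x*np.cos(a)-yl*np.sin(a),yc+x*np.sin(a)+yl*np.cos(a),z])
    return proj(S,out)
E
python3 - <<'E'
from tilt import *
S=ctrl.snapshot("scene")
for th in (45,50,55,60): print(th,np.round((pred(S,.450,.099,th)-[330,110])*5).tolist())
print(ctrl.get_obs()["force"])
crop(S["image"],360,145,440,215,9,"pics/o.png")
E
```

```text
45 [[213.0, 295.0], [207.0, 352.0], [481.0, 319.0], [476.0, 377.0]]
50 [[216.0, 271.0], [210.0, 327.0], [482.0, 295.0], [478.0, 351.0]]
55 [[218.0, 250.0], [212.0, 303.0], [482.0, 273.0], [479.0, 327.0]]
60 [[220.0, 230.0], [215.0, 281.0], [482.0, 252.0], [479.0, 305.0]]
[ 5.01497276 -0.68512427  9.49621164]
```

View pics/o.png

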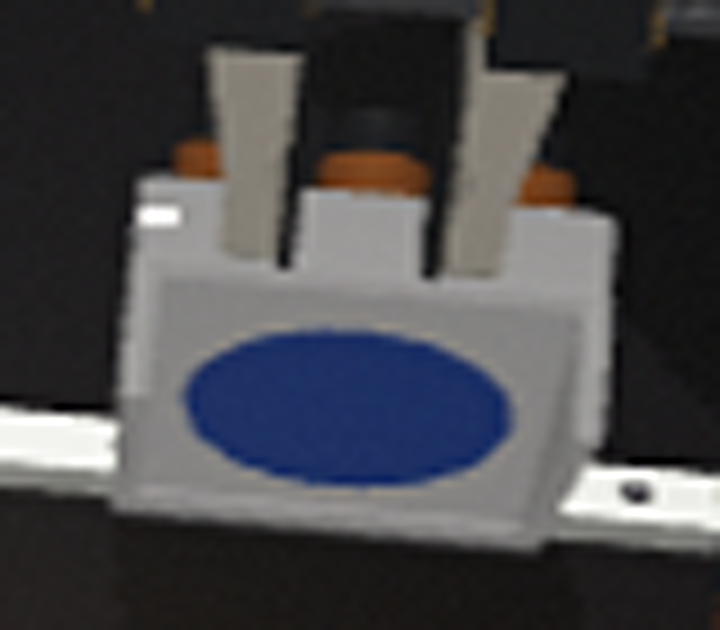

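Call:
{"api": "send_rows", "payload": {"deltas": [{"dx": -2.3, "dy": 4.9, "dz": 0, "ax": 0, "ay": 0, "az": 0, "fingers": 0.3}, {"dx": -2.0, "dy": 5.0, "dz": 0, "ax": 0, "ay": 0, "az": 0, "fingers": 0.3}, {"dx": -1.7, "dy": 5.1, "dz": 0, "ax": 0, "ay": 0, "az": 0, "fingers": 0.3}, {"dx": -1.4, "dy": 5.1, "dz": 0, "ax": 0, "ay": 0, "az": 0, "fingers": 0.3}, {"dx": 0, "dy": 0, "dz": 0, "ax": 0, "ay": 0, "az": 0, "fingers": 0.3}]}}

```text
clock: 10.95
tool_pos: [0.4784, 0.0984, 0.1261]
orientation: [-65.6, 89.8, 26.5]
force: [1.8, 1.2, 4.7]
opening: 0.0263
```

```bash
python3 look.py n4 330 110;python3 - <<'E'
from tilt import *
S=ctrl.snapshot("scene")
for th in (55,60,65): print(th,np.round((pred(S,.450,.099,th)-[330,110])*5).tolist())
E
```

```text
10.95 [0.4784 0.0984 0.1261] [1.8 1.2 4.7]
[[0.002, -0.999, -0.035], [0.001, -0.035, 0.999], [-1.0, -0.003, 0.001]]
55 [[218.0, 250.0], [212.0, 303.0], [482.0, 273.0], [479.0, 327.0]]
60 [[220.0, 230.0], [215.0, 281.0], [482.0, 252.0], [479.0, 305.0]]
65 [[222.0, 213.0], [217.0, 261.0], [482.0, 234.0], [480.0, 284.0]]
```

View pics/n4.png

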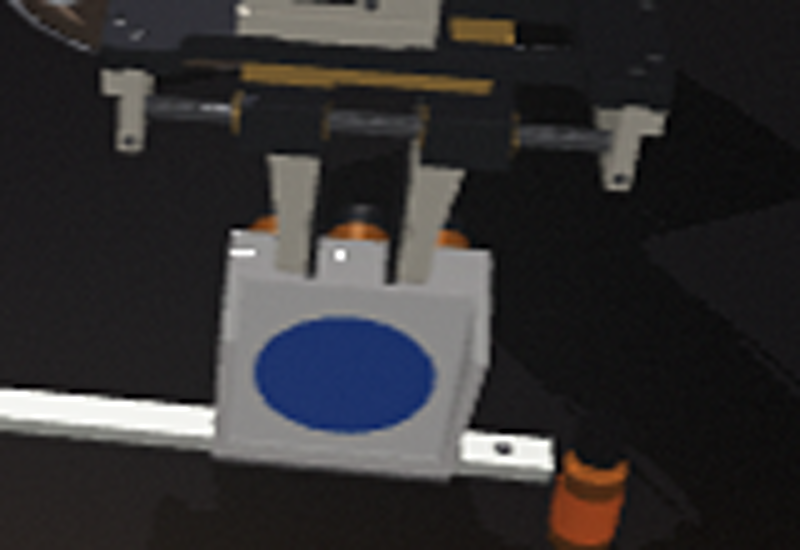

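Call:
{"api": "send_rows", "payload": {"deltas": [{"dx": 0, "dy": 0, "dz": 0, "ax": 0, "ay": 0, "az": 0, "fingers": 0.3}, {"dx": 0, "dy": 0, "dz": 0, "ax": 0, "ay": 0, "az": 0, "fingers": 0.3}, {"dx": 0, "dy": 0, "dz": 0, "ax": 0, "ay": 0, "az": 0, "fingers": 0.3}, {"dx": 0, "dy": 0, "dz": 0, "ax": 0, "ay": 0, "az": 0, "fingers": 0.3}, {"dx": 0, "dy": 0, "dz": 0, "ax": 0, "ay": 0, "az": 0, "fingers": 0.3}, {"dx": 0, "dy": 0, "dz": 0, "ax": 0, "ay": 0, "az": 0, "fingers": 0.3}, {"dx": 0, "dy": 0, "dz": 0, "ax": 0, "ay": 0, "az": 0, "fingers": 0.3}, {"dx": 0, "dy": 0, "dz": 0, "ax": 0, "ay": 0, "az": 0, "fingers": 0.3}]}}

```text
clock: 12.05
tool_pos: [0.4787, 0.0983, 0.1259]
orientation: [-68.9, 89.9, 23.1]
force: [2.1, 2.0, 5.7]
opening: 0.0264
```

Call:
{"api": "send_rows", "payload": {"deltas": [{"dx": 0.9, "dy": -5.1, "dz": 0, "ax": 0, "ay": 0, "az": 0, "fingers": 0.3}, {"dx": 1.2, "dy": -5.1, "dz": 0, "ax": 0, "ay": 0, "az": 0, "fingers": 0.3}, {"dx": 1.5, "dy": -5.0, "dz": 0, "ax": 0, "ay": 0, "az": 0, "fingers": 0.3}, {"dx": 1.8, "dy": -4.9, "dz": 0, "ax": 0, "ay": 0, "az": 0, "fingers": 0.3}, {"dx": 1.9, "dy": -4.9, "dz": 0, "ax": 0, "ay": 0, "az": 0, "fingers": 0.3}, {"dx": 2.1, "dy": -4.8, "dz": 0, "ax": 0, "ay": 0, "az": 0, "fingers": 0.3}, {"dx": 2.3, "dy": -4.7, "dz": 0, "ax": 0, "ay": 0, "az": 0, "fingers": 0.3}, {"dx": 2.5, "dy": -4.6, "dz": 0, "ax": 0, "ay": 0, "az": 0, "fingers": 0.3}, {"dx": 2.7, "dy": -4.5, "dz": 0, "ax": 0, "ay": 0, "az": 0, "fingers": 0.3}, {"dx": 2.9, "dy": -4.4, "dz": 0, "ax": 0, "ay": 0, "az": 0, "fingers": 0.3}]}}

```text
clock: 13.3
tool_pos: [0.5286, 0.1004, 0.107]
orientation: [-75.8, 89.7, 16.3]
force: [5.5, 0.2, 6.4]
opening: 0.0264
```

```bash
python3 look.py n5 330 120
```

```text
13.3 [0.5286 0.1004 0.107 ] [5.5 0.2 6.4]
[[0.006, -0.999, -0.036], [0.002, -0.036, 0.999], [-1.0, -0.006, 0.001]]
```

View pics/n5.png

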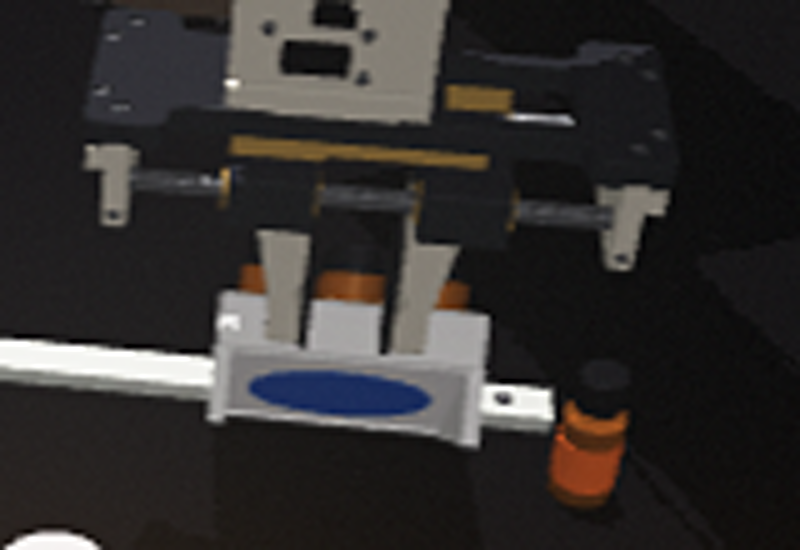

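Call:
{"api": "send_rows", "payload": {"deltas": [{"dx": 3.1, "dy": -4.3, "dz": 0, "ax": 0, "ay": 0, "az": 0, "fingers": 0.3}, {"dx": 3.3, "dy": -4.1, "dz": 0, "ax": 0, "ay": 0, "az": 0, "fingers": 0.3}, {"dx": 3.5, "dy": -4.0, "dz": 0, "ax": 0, "ay": 0, "az": 0, "fingers": 0.3}, {"dx": 3.6, "dy": -3.8, "dz": 0, "ax": 0, "ay": 0, "az": 0, "fingers": 0.3}, {"dx": 3.8, "dy": -3.7, "dz": 0, "ax": 0, "ay": 0, "az": 0, "fingers": 0.3}, {"dx": 3.9, "dy": -3.5, "dz": 0, "ax": 0, "ay": 0, "az": 0, "fingers": 0.3}, {"dx": 4.1, "dy": -3.3, "dz": 0, "ax": 0, "ay": 0, "az": 0, "fingers": 0.3}, {"dx": 4.2, "dy": -3.1, "dz": 0, "ax": 0, "ay": 0, "az": 0, "fingers": 0.3}, {"dx": 4.4, "dy": -3.0, "dz": 0, "ax": 0, "ay": 0, "az": 0, "fingers": 0.3}]}}

```text
clock: 14.48
tool_pos: [0.5615, 0.1016, 0.0726]
orientation: [-75.0, 89.7, 17.0]
force: [7.2, 0.6, 2.2]
opening: 0.0263
```

```bash
python3 look.py n6 330 130
```

```text
14.475 [0.5615 0.1016 0.0726] [7.2 0.6 2.2]
[[0.006, -0.999, -0.036], [0.002, -0.036, 0.999], [-1.0, -0.006, 0.002]]
```

View pics/n6.png

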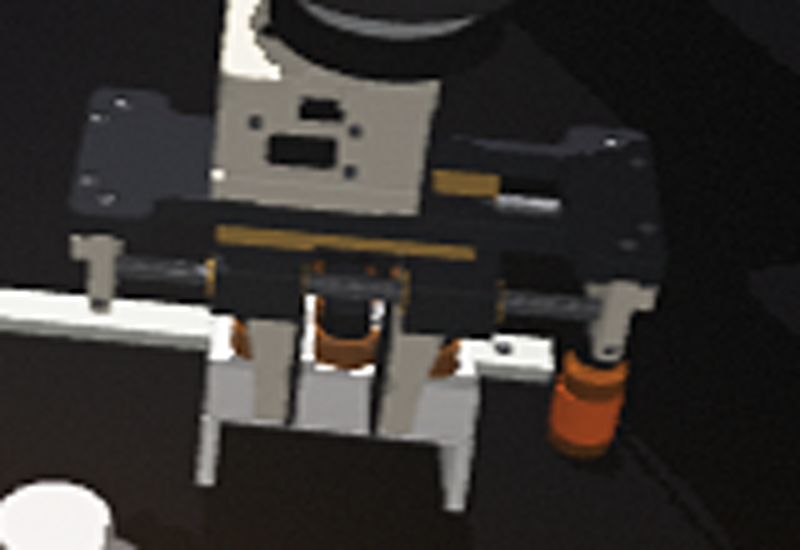

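Call:
{"api": "send_rows", "payload": {"deltas": [{"dx": 4.5, "dy": -2.8, "dz": 0, "ax": 0, "ay": 0, "az": 0, "fingers": 0.3}, {"dx": 4.6, "dy": -2.7, "dz": 0, "ax": 0, "ay": 0, "az": 0, "fingers": 0.3}, {"dx": 4.7, "dy": -2.6, "dz": 0, "ax": 0, "ay": 0, "az": 0, "fingers": 0.3}, {"dx": 4.8, "dy": -2.5, "dz": 0, "ax": 0, "ay": 0, "az": 0, "fingers": 0.3}, {"dx": 4.9, "dy": -2.4, "dz": 0, "ax": 0, "ay": 0, "az": 0, "fingers": 0.3}, {"dx": 4.0, "dy": -2.4, "dz": 0, "ax": 0, "ay": 0, "az": 0, "fingers": 0.3}, {"dx": 0, "dy": -2.5, "dz": 0, "ax": 0, "ay": 0, "az": 0, "fingers": 0.3}, {"dx": 0, "dy": 0, "dz": 0, "ax": 0, "ay": 0, "az": 0, "fingers": 0.3}]}}

```text
clock: 15.52
tool_pos: [0.5766, 0.1013, 0.0437]
orientation: [-81.0, 90.0, 10.9]
force: [3.5, 0.2, -1.0]
opening: 0.0259
```

```bash
python3 look.py n7 330 130
```

```text
15.525 [0.5766 0.1013 0.0437] [ 3.5  0.2 -1. ]
[[0.0, -0.999, -0.035], [0.0, -0.035, 0.999], [-1.0, -0.0, 0.0]]
```

View pics/n7.png

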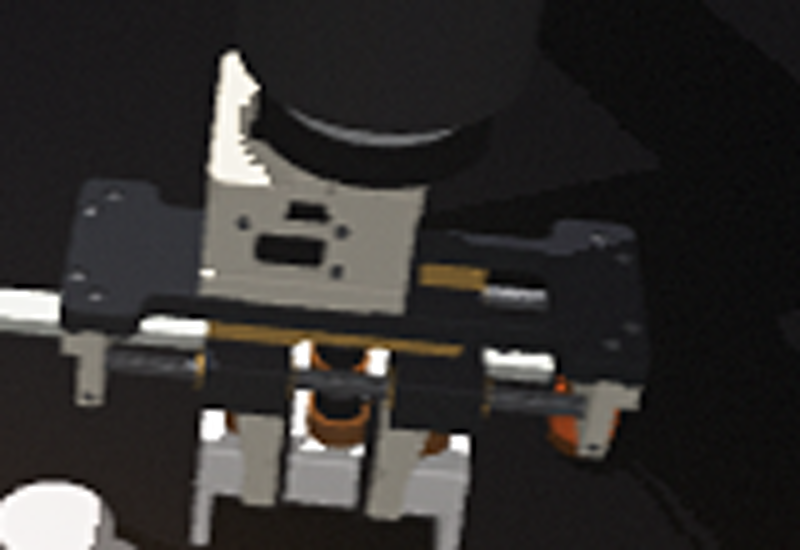

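Call:
{"api": "send_rows", "payload": {"deltas": [{"dx": 0, "dy": -6, "dz": 0, "ax": 0, "ay": 0, "az": 0, "fingers": 0.3}, {"dx": 0, "dy": -14, "dz": 0, "ax": 0, "ay": 0, "az": 0, "fingers": 0.3}, {"dx": -30, "dy": 0, "dz": 0, "ax": 0, "ay": 0, "az": 0, "fingers": 0.3}, {"dx": -30, "dy": 0, "dz": 0, "ax": 0, "ay": 0, "az": 0, "fingers": 0.3}, {"dx": 0, "dy": 0, "dz": -40, "ax": 0, "ay": 0, "az": 0, "fingers": 0.3}, {"dx": 0, "dy": 0, "dz": -40, "ax": 0, "ay": 0, "az": 0, "fingers": 0.3}, {"dx": 0, "dy": 0, "dz": -40, "ax": 0, "ay": 0, "az": 0, "fingers": 0.3}, {"dx": 0, "dy": 0, "dz": -40, "ax": 0, "ay": 0, "az": 0, "fingers": 0.3}, {"dx": 0, "dy": 0, "dz": -38, "ax": 0, "ay": 0, "az": 0, "fingers": 0.3}, {"dx": 0, "dy": 0, "dz": 0, "ax": 0, "ay": 0, "az": 0, "fingers": 0.3}]}}

```text
clock: 16.82
tool_pos: [0.6031, -0.0986, 0.1033]
orientation: [100.5, 89.9, -167.7]
force: [0.1, -0.2, -0.1]
opening: 0.0265
```

```bash
python3 look.py p 250 140
python3 - <<'E'
from plant import ctrl
from h import *
T=ctrl.snapshot("top"); cv2.imwrite("pics/p_top.png",cv2.resize(T["image"][90:250,140:460],None,fx=2.5,fy=2.5,interpolation=2))
E
```

```text
16.825 [ 0.6031 -0.0986  0.1033] [ 0.1 -0.2 -0.1]
[[-0.001, -1.0, -0.031], [-0.0, -0.031, 1.0], [-1.0, 0.001, -0.0]]
```

View pics/p.png

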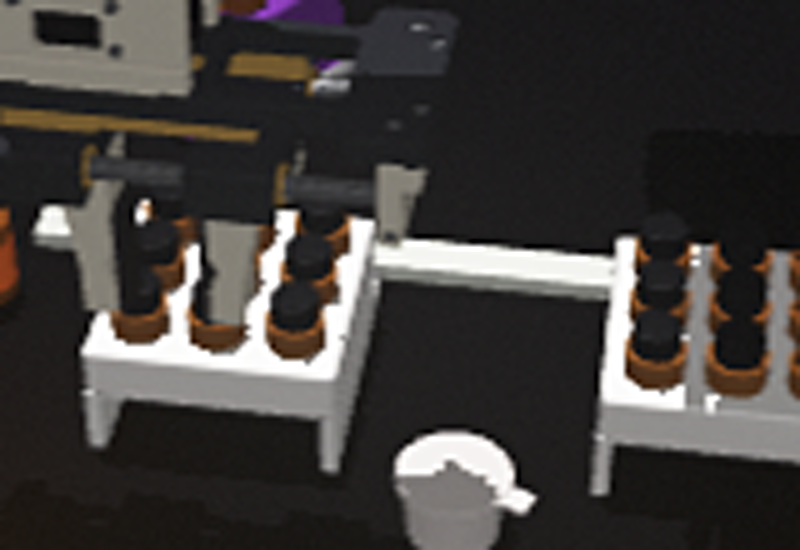

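View pics/p_top.png

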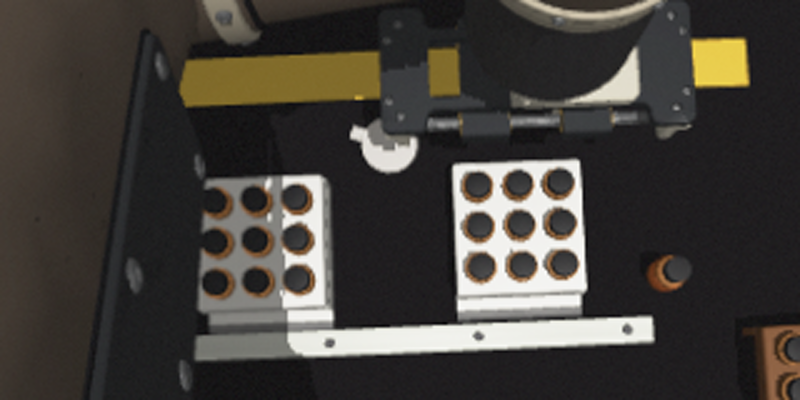

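Call:
{"api": "send_rows", "payload": {"deltas": [{"dx": 25, "dy": 0, "dz": 0, "ax": 0, "ay": 0, "az": 0, "fingers": 0.3}, {"dx": 25, "dy": 0, "dz": 0, "ax": 0, "ay": 0, "az": 0, "fingers": 0.3}, {"dx": 9, "dy": 6, "dz": 0, "ax": 0, "ay": 0, "az": 0, "fingers": 0.3}, {"dx": 0, "dy": 6, "dz": 0, "ax": 0, "ay": 0, "az": 0, "fingers": 0.3}, {"dx": 0, "dy": 0, "dz": 0, "ax": 0, "ay": 0, "az": 0, "fingers": 0.3}]}}

```text
clock: 17.55
tool_pos: [0.5913, -0.0961, 0.0457]
orientation: [-89.8, 89.9, 2.3]
force: [0.0, -0.5, 0.8]
opening: 0.0262
```

```bash
python3 look.py q 230 130
```

```text
17.55 [ 0.5913 -0.0961  0.0457] [ 0.  -0.5  0.8]
[[0.001, -0.999, -0.035], [0.0, -0.035, 0.999], [-1.0, -0.001, 0.0]]
```

View pics/q.png

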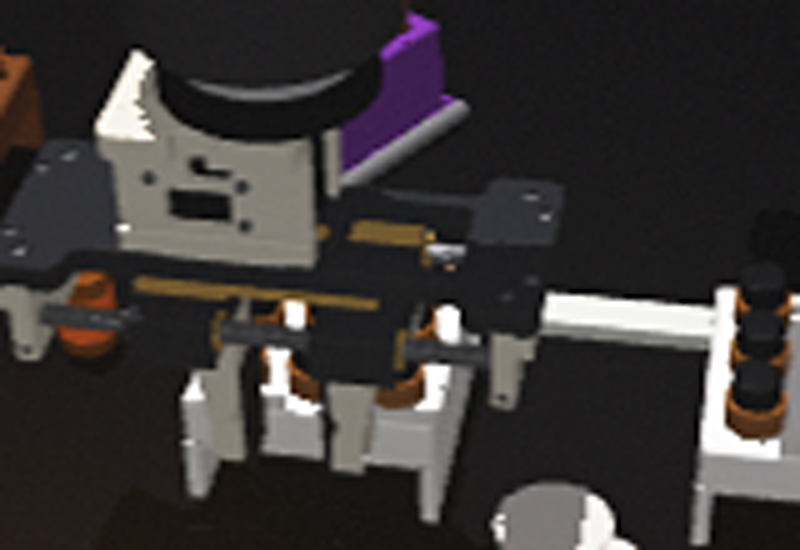

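Call:
{"api": "send_rows", "payload": {"deltas": [{"dx": 1.5, "dy": 3, "dz": 4, "ax": 0, "ay": 0, "az": 0, "fingers": 0.3}, {"dx": 0, "dy": 3, "dz": 0, "ax": 0, "ay": 0, "az": 0, "fingers": 0.3}, {"dx": 0, "dy": 2, "dz": 0, "ax": 0, "ay": 0, "az": 0, "fingers": 0.3}]}}

```text
clock: 17.98
tool_pos: [0.584, -0.0924, 0.0437]
orientation: [-87.6, 89.9, 4.4]
force: [4.6, 1.2, 0.3]
opening: 0.026
```

Call:
{"api": "send_rows", "payload": {"deltas": [{"dx": 0, "dy": 2, "dz": 0, "ax": 0, "ay": 0, "az": 0, "fingers": 0.3}, {"dx": 0, "dy": 1, "dz": 0, "ax": 0, "ay": 0, "az": 0, "fingers": 0.3}]}}

```text
clock: 18.23
tool_pos: [0.5835, -0.0922, 0.0446]
orientation: [-87.8, 89.6, 4.2]
force: [7.2, 2.6, 1.1]
opening: 0.0263
```

Call:
{"api": "send_rows", "payload": {"deltas": [{"dx": 0, "dy": 2, "dz": 0, "ax": 0, "ay": 0, "az": 0, "fingers": 0.3}, {"dx": -2.5, "dy": 2, "dz": 0, "ax": 0, "ay": 0, "az": 0, "fingers": 0.3}, {"dx": -4, "dy": 2, "dz": 0, "ax": 0, "ay": 0, "az": 0, "fingers": 0.3}, {"dx": -4.5, "dy": 2.2, "dz": 0, "ax": 0, "ay": 0, "az": 0, "fingers": 0.3}, {"dx": -4.7, "dy": 2.4, "dz": 0, "ax": 0, "ay": 0, "az": 0, "fingers": 0.3}, {"dx": -4.6, "dy": 2.6, "dz": 0, "ax": 0, "ay": 0, "az": 0, "fingers": 0.3}]}}

```text
clock: 18.98
tool_pos: [0.5727, -0.0925, 0.0663]
orientation: [-89.7, 89.4, 2.4]
force: [11.6, 1.4, 4.2]
opening: 0.0261
```

```bash
python3 look.py r 230 130
```

```text
18.975 [ 0.5727 -0.0925  0.0663] [11.6  1.4  4.2]
[[0.011, -0.999, -0.037], [0.0, -0.037, 0.999], [-1.0, -0.011, 0.0]]
```

View pics/r.png

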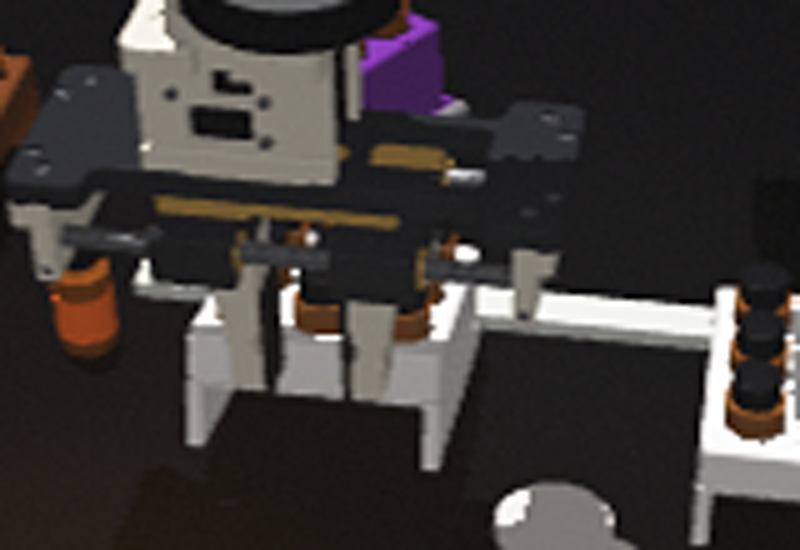

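Call:
{"api": "send_rows", "payload": {"deltas": [{"dx": -4.6, "dy": 2.8, "dz": 0, "ax": 0, "ay": 0, "az": 0, "fingers": 0.3}, {"dx": -4.5, "dy": 3.0, "dz": 0, "ax": 0, "ay": 0, "az": 0, "fingers": 0.3}, {"dx": -4.3, "dy": 3.1, "dz": 0, "ax": 0, "ay": 0, "az": 0, "fingers": 0.3}, {"dx": -4.2, "dy": 3.3, "dz": 0, "ax": 0, "ay": 0, "az": 0, "fingers": 0.3}, {"dx": -4.0, "dy": 3.5, "dz": 0, "ax": 0, "ay": 0, "az": 0, "fingers": 0.3}, {"dx": -3.9, "dy": 3.7, "dz": 0, "ax": 0, "ay": 0, "az": 0, "fingers": 0.3}, {"dx": -3.7, "dy": 3.8, "dz": 0, "ax": 0, "ay": 0, "az": 0, "fingers": 0.3}, {"dx": -3.6, "dy": 4.0, "dz": 0, "ax": 0, "ay": 0, "az": 0, "fingers": 0.3}, {"dx": -3.4, "dy": 4.1, "dz": 0, "ax": 0, "ay": 0, "az": 0, "fingers": 0.3}, {"dx": -3.2, "dy": 4.3, "dz": 0, "ax": 0, "ay": 0, "az": 0, "fingers": 0.3}, {"dx": -3.0, "dy": 4.4, "dz": 0, "ax": 0, "ay": 0, "az": 0, "fingers": 0.3}]}}

```text
clock: 20.4
tool_pos: [0.5309, -0.0943, 0.1085]
orientation: [-91.4, 89.5, 0.6]
force: [7.7, 0.7, 7.7]
opening: 0.0261
```

```bash
python3 look.py r2 230 110;python3 - <<'E'
from tilt import *
S=ctrl.snapshot("scene")
for th in (35,40,45,50,55,60,65): print(th,np.round((pred(S,.4585,-.099,th)-[230,110])*5).tolist())
E
```

```text
20.4 [ 0.5309 -0.0943  0.1085] [7.7 0.7 7.7]
[[0.008, -0.999, -0.036], [0.0, -0.036, 0.999], [-1.0, -0.008, -0.0]]
35 [[195.0, 301.0], [190.0, 358.0], [450.0, 325.0], [444.0, 382.0]]
40 [[199.0, 276.0], [194.0, 332.0], [453.0, 299.0], [448.0, 356.0]]
45 [[205.0, 252.0], [198.0, 307.0], [457.0, 274.0], [451.0, 331.0]]
50 [[210.0, 229.0], [202.0, 283.0], [461.0, 251.0], [455.0, 306.0]]
55 [[216.0, 209.0], [207.0, 261.0], [465.0, 230.0], [458.0, 283.0]]
60 [[222.0, 190.0], [212.0, 239.0], [470.0, 211.0], [462.0, 261.0]]
65 [[228.0, 173.0], [218.0, 220.0], [474.0, 194.0], [466.0, 241.0]]
```

View pics/r2.png

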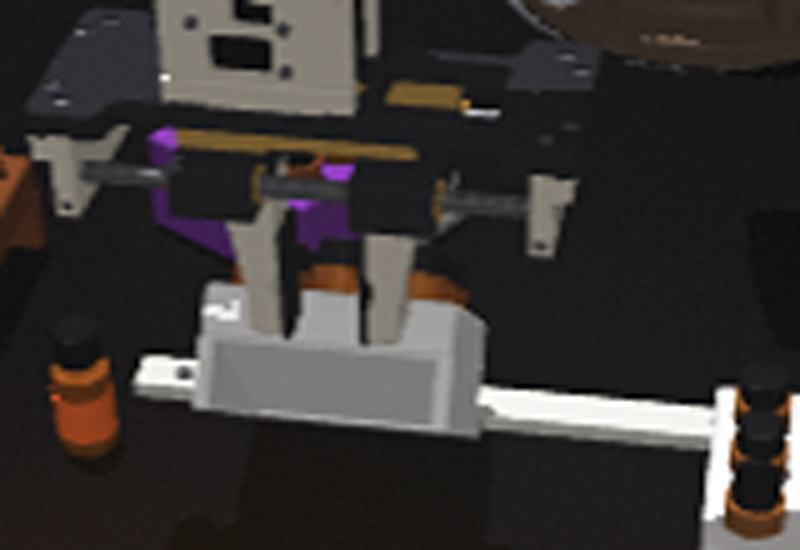

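Call:
{"api": "send_rows", "payload": {"deltas": [{"dx": -3.0, "dy": 4.5, "dz": 0, "ax": 0, "ay": 0, "az": 0, "fingers": 0.3}, {"dx": -2.8, "dy": 4.6, "dz": 0, "ax": 0, "ay": 0, "az": 0, "fingers": 0.3}, {"dx": -2.6, "dy": 4.7, "dz": 0, "ax": 0, "ay": 0, "az": 0, "fingers": 0.3}, {"dx": -2.4, "dy": 4.8, "dz": 0, "ax": 0, "ay": 0, "az": 0, "fingers": 0.3}, {"dx": -2.2, "dy": 4.9, "dz": 0, "ax": 0, "ay": 0, "az": 0, "fingers": 0.3}, {"dx": -2.0, "dy": 5.0, "dz": 0, "ax": 0, "ay": 0, "az": 0, "fingers": 0.3}, {"dx": -1.8, "dy": 5.1, "dz": 0, "ax": 0, "ay": 0, "az": 0, "fingers": 0.3}, {"dx": -1.5, "dy": 5.1, "dz": 0, "ax": 0, "ay": 0, "az": 0, "fingers": 0.3}, {"dx": 0, "dy": 0, "dz": 0, "ax": 0, "ay": 0, "az": 0, "fingers": 0.3}]}}

```text
clock: 21.62
tool_pos: [0.4887, -0.096, 0.1252]
orientation: [-93.0, 89.9, -1.0]
force: [1.1, 0.3, 5.5]
opening: 0.0261
```

```bash
python3 look.py r3 230 110
```

```text
21.625 [ 0.4887 -0.096   0.1252] [1.1 0.3 5.5]
[[0.002, -0.999, -0.035], [-0.0, -0.035, 0.999], [-1.0, -0.002, -0.0]]
```

View pics/r3.png

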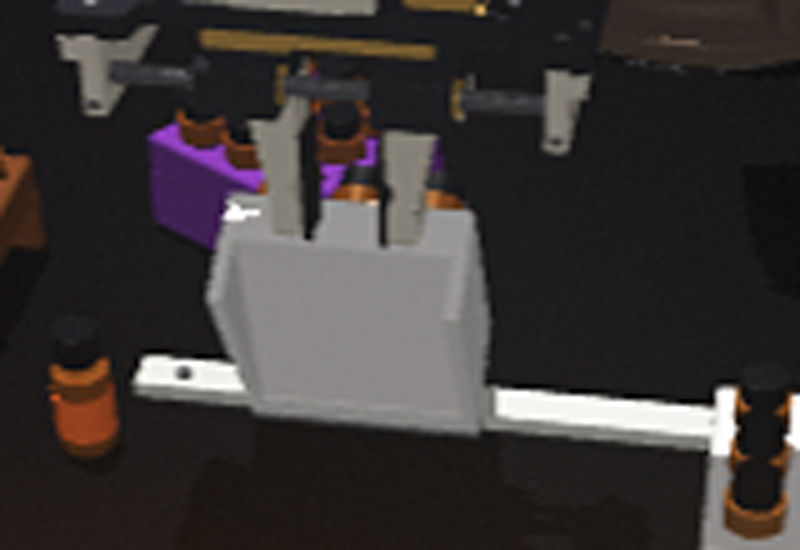

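Call:
{"api": "send_rows", "payload": {"deltas": [{"dx": 0, "dy": 0, "dz": 0, "ax": 0, "ay": 0, "az": 0, "fingers": 0.3}, {"dx": 0, "dy": 0, "dz": 0, "ax": 0, "ay": 0, "az": 0, "fingers": 0.3}, {"dx": 0, "dy": 0, "dz": 0, "ax": 0, "ay": 0, "az": 0, "fingers": 0.3}, {"dx": 0, "dy": 0, "dz": 0, "ax": 0, "ay": 0, "az": 0, "fingers": 0.3}, {"dx": 0, "dy": 0, "dz": 0, "ax": 0, "ay": 0, "az": 0, "fingers": 0.3}, {"dx": 0, "dy": 0, "dz": 0, "ax": 0, "ay": 0, "az": 0, "fingers": 0.3}, {"dx": 0, "dy": 0, "dz": 0, "ax": 0, "ay": 0, "az": 0, "fingers": 0.3}, {"dx": 0, "dy": 0, "dz": 0, "ax": 0, "ay": 0, "az": 0, "fingers": 0.3}]}}

```text
clock: 22.68
tool_pos: [0.489, -0.096, 0.1251]
orientation: [-95.9, 89.9, -3.8]
force: [1.4, -0.1, 6.1]
opening: 0.0263
```

Call:
{"api": "send_rows", "payload": {"deltas": [{"dx": 0.9, "dy": -5.1, "dz": 0, "ax": 0, "ay": 0, "az": 0, "fingers": 0.3}, {"dx": 1.2, "dy": -5.1, "dz": 0, "ax": 0, "ay": 0, "az": 0, "fingers": 0.3}, {"dx": 1.5, "dy": -5.0, "dz": 0, "ax": 0, "ay": 0, "az": 0, "fingers": 0.3}, {"dx": 1.8, "dy": -4.9, "dz": 0, "ax": 0, "ay": 0, "az": 0, "fingers": 0.3}, {"dx": 1.9, "dy": -4.9, "dz": 0, "ax": 0, "ay": 0, "az": 0, "fingers": 0.3}, {"dx": 2.1, "dy": -4.8, "dz": 0, "ax": 0, "ay": 0, "az": 0, "fingers": 0.3}, {"dx": 2.3, "dy": -4.7, "dz": 0, "ax": 0, "ay": 0, "az": 0, "fingers": 0.3}, {"dx": 2.5, "dy": -4.6, "dz": 0, "ax": 0, "ay": 0, "az": 0, "fingers": 0.3}, {"dx": 2.7, "dy": -4.5, "dz": 0, "ax": 0, "ay": 0, "az": 0, "fingers": 0.3}, {"dx": 2.9, "dy": -4.4, "dz": 0, "ax": 0, "ay": 0, "az": 0, "fingers": 0.3}]}}

```text
clock: 23.92
tool_pos: [0.5381, -0.0942, 0.1054]
orientation: [-91.5, 89.8, 0.5]
force: [4.8, 0.8, 5.4]
opening: 0.0258
```

Call:
{"api": "send_rows", "payload": {"deltas": [{"dx": 3.1, "dy": -4.3, "dz": 0, "ax": 0, "ay": 0, "az": 0, "fingers": 0.3}, {"dx": 3.3, "dy": -4.1, "dz": 0, "ax": 0, "ay": 0, "az": 0, "fingers": 0.3}, {"dx": 3.5, "dy": -4.0, "dz": 0, "ax": 0, "ay": 0, "az": 0, "fingers": 0.3}, {"dx": 3.6, "dy": -3.8, "dz": 0, "ax": 0, "ay": 0, "az": 0, "fingers": 0.3}, {"dx": 3.8, "dy": -3.7, "dz": 0, "ax": 0, "ay": 0, "az": 0, "fingers": 0.3}, {"dx": 3.9, "dy": -3.5, "dz": 0, "ax": 0, "ay": 0, "az": 0, "fingers": 0.3}, {"dx": 4.1, "dy": -3.3, "dz": 0, "ax": 0, "ay": 0, "az": 0, "fingers": 0.3}, {"dx": 4.2, "dy": -3.1, "dz": 0, "ax": 0, "ay": 0, "az": 0, "fingers": 0.3}]}}

```text
clock: 24.92
tool_pos: [0.567, -0.0932, 0.075]
orientation: [-90.7, 89.9, 1.3]
force: [5.2, 0.7, 2.0]
opening: 0.026
```

```bash
python3 look.py r4 230 130
```

```text
24.925 [ 0.567  -0.0932  0.075 ] [5.2 0.7 2. ]
[[0.002, -0.999, -0.035], [0.0, -0.035, 0.999], [-1.0, -0.002, -0.0]]
```

View pics/r4.png

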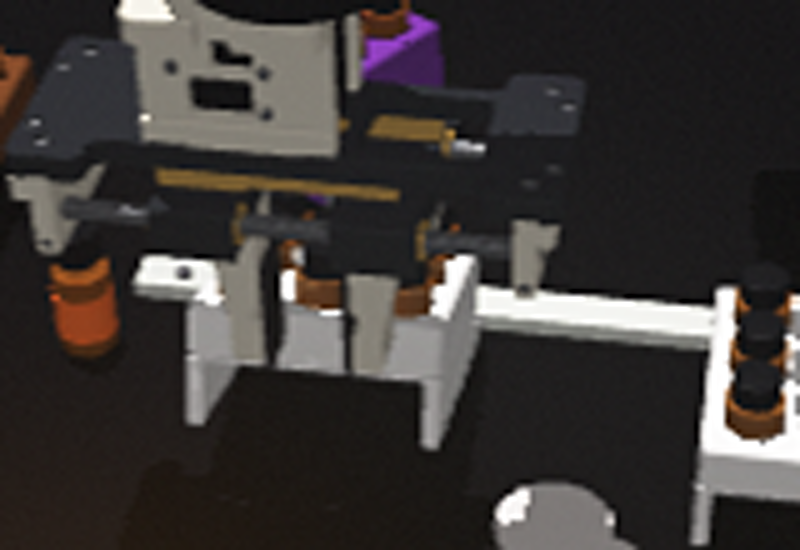

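Call:
{"api": "send_rows", "payload": {"deltas": [{"dx": 4.5, "dy": -3.0, "dz": 0, "ax": 0, "ay": 0, "az": 0, "fingers": 0.3}, {"dx": 4.5, "dy": -2.8, "dz": 0, "ax": 0, "ay": 0, "az": 0, "fingers": 0.3}, {"dx": 4.6, "dy": -2.7, "dz": 0, "ax": 0, "ay": 0, "az": 0, "fingers": 0.3}, {"dx": 4.7, "dy": -2.6, "dz": 0, "ax": 0, "ay": 0, "az": 0, "fingers": 0.3}, {"dx": 4.8, "dy": -2.5, "dz": 0, "ax": 0, "ay": 0, "az": 0, "fingers": 0.3}, {"dx": 4.9, "dy": -2.4, "dz": 0, "ax": 0, "ay": 0, "az": 0, "fingers": 0.3}, {"dx": 3.0, "dy": -2.4, "dz": 0, "ax": 0, "ay": 0, "az": 0, "fingers": 0.3}, {"dx": 0, "dy": -3, "dz": 0, "ax": 0, "ay": 0, "az": 0, "fingers": 0.3}, {"dx": 0, "dy": -5, "dz": 0, "ax": 0, "ay": 0, "az": 0, "fingers": 0.3}, {"dx": 0, "dy": -12, "dz": 0, "ax": 0, "ay": 0, "az": 0, "fingers": 0.3}]}}

```text
clock: 26.22
tool_pos: [0.604, -0.0921, 0.0438]
orientation: [90.1, 89.9, -177.9]
force: [0.3, -0.3, 0.4]
opening: 0.0262
```

```bash
python3 look.py r5 230 130
```

```text
26.225 [ 0.604  -0.0921  0.0438] [ 0.3 -0.3  0.4]
[[-0.001, -0.999, -0.034], [-0.0, -0.034, 0.999], [-1.0, 0.001, -0.0]]
```

View pics/r5.png

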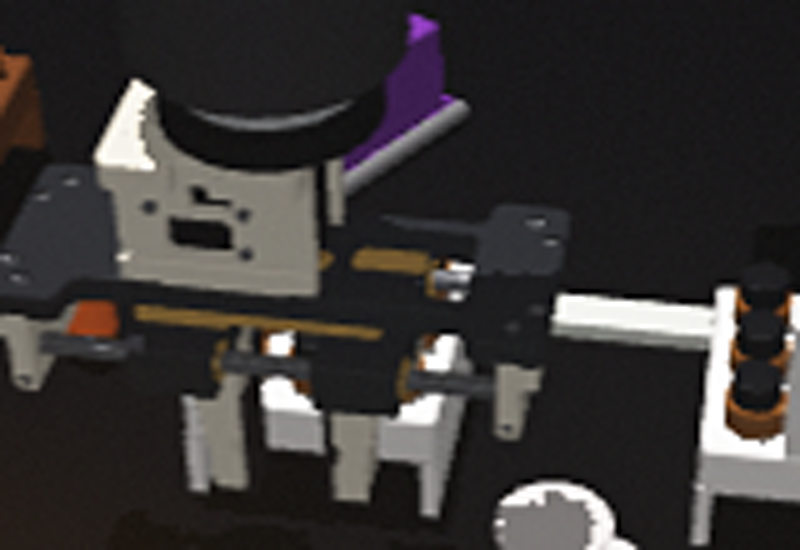

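Call:
{"api": "send_rows", "payload": {"deltas": [{"dx": -40, "dy": 0, "dz": 0, "ax": 0, "ay": 0, "az": 0, "fingers": 0.3}, {"dx": -40, "dy": 0, "dz": 0, "ax": 0, "ay": 0, "az": 0, "fingers": 0.6}, {"dx": -20, "dy": 0, "dz": 0, "ax": 0, "ay": 0, "az": 0, "fingers": 0.6}, {"dx": 0, "dy": 33, "dz": 40, "ax": 0, "ay": 0, "az": 0, "fingers": 0.6}, {"dx": 0, "dy": 33, "dz": 40, "ax": 0, "ay": 0, "az": 0, "fingers": 0.6}, {"dx": 0, "dy": 33, "dz": 40, "ax": 0, "ay": 0, "az": 0, "fingers": 0.6}, {"dx": 0, "dy": 33, "dz": 40, "ax": 0, "ay": 0, "az": 0, "fingers": 0.6}, {"dx": 0, "dy": 33, "dz": 36, "ax": 0, "ay": 0, "az": 0, "fingers": 0.6}, {"dx": 0, "dy": 0, "dz": 0, "ax": 0, "ay": 0, "az": 0, "fingers": 0.6}]}}

```text
clock: 27.4
tool_pos: [0.4312, 0.1001, 0.1444]
orientation: [-35.4, 89.9, 56.8]
force: [0.2, 0.1, 0.6]
opening: 0.0526
```

```bash
python3 look.py s 320 130
python3 - <<'E'
from plant import ctrl
from h import *
T=ctrl.snapshot("top"); cv2.imwrite("pics/s_top.png",cv2.resize(T["image"][90:250,140:460],None,fx=2.5,fy=2.5,interpolation=2))
E
```

```text
27.4 [0.4312 0.1001 0.1444] [0.2 0.1 0.6]
[[0.001, -0.999, -0.039], [0.001, -0.039, 0.999], [-1.0, -0.001, 0.001]]
```

View pics/s.png

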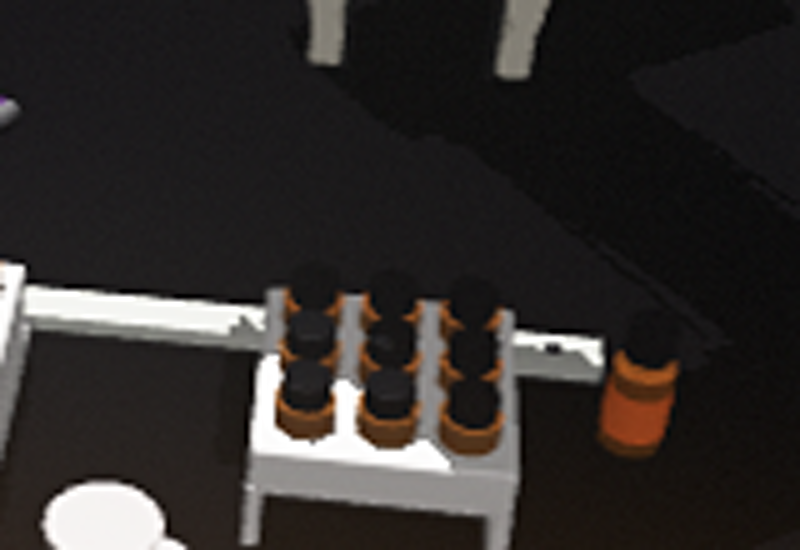

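View pics/s_top.png

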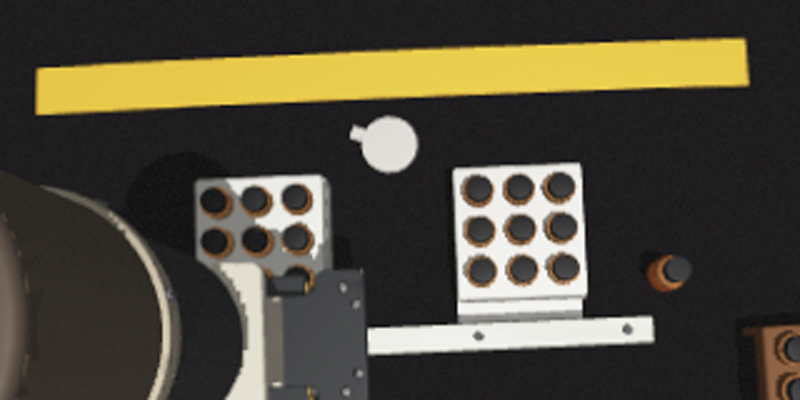

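Call:
{"api": "send_rows", "payload": {"deltas": [{"dx": 30, "dy": 0, "dz": 0, "ax": 0, "ay": 0, "az": 0, "fingers": 0.6}, {"dx": 30, "dy": 0, "dz": 0, "ax": 0, "ay": 0, "az": 0, "fingers": 0.6}, {"dx": 25, "dy": 0, "dz": 0, "ax": 0, "ay": 0, "az": 0, "fingers": 0.6}, {"dx": 15, "dy": 0, "dz": 0, "ax": 0, "ay": 0, "az": 0, "fingers": 0.6}, {"dx": 0, "dy": 0, "dz": 0, "ax": 0, "ay": 0, "az": 0, "fingers": 0.6}]}}

```text
clock: 28.12
tool_pos: [0.4327, 0.097, 0.0428]
orientation: [126.9, 89.8, -141.3]
force: [0.4, -0.0, 0.6]
opening: 0.0531
```

```bash
python3 look.py t 320 130
python3 - <<'E'
from plant import ctrl
from h import *
T=ctrl.snapshot("top");S=ctrl.snapshot("scene"); cv2.imwrite("pics/t_top.png",cv2.resize(T["image"][130:250,160:320],None,fx=4,fy=4,interpolation=2))
W=ctrl.snapshot("wrist");cv2.imwrite("pics/t_w.png",W["image"])
print(plane(T,[[269,160.2],[217.8,162.5]],.05)*1000, plane(S,[[370.4,220.6],[423.4,225.6]],.05)*1000)
E
```

```text
28.125 [0.4327 0.097  0.0428] [ 0.4 -0.   0.6]
[[-0.002, -0.999, -0.033], [-0.002, -0.033, 0.999], [-1.0, 0.002, -0.002]]
[[563.92693986  52.60414858  50.        ]
 [560.29763944 152.53924022  50.        ]] [[571.68987525  58.65669736  50.        ]
 [566.88824266 156.09294675  50.        ]]
```

View pics/t.png

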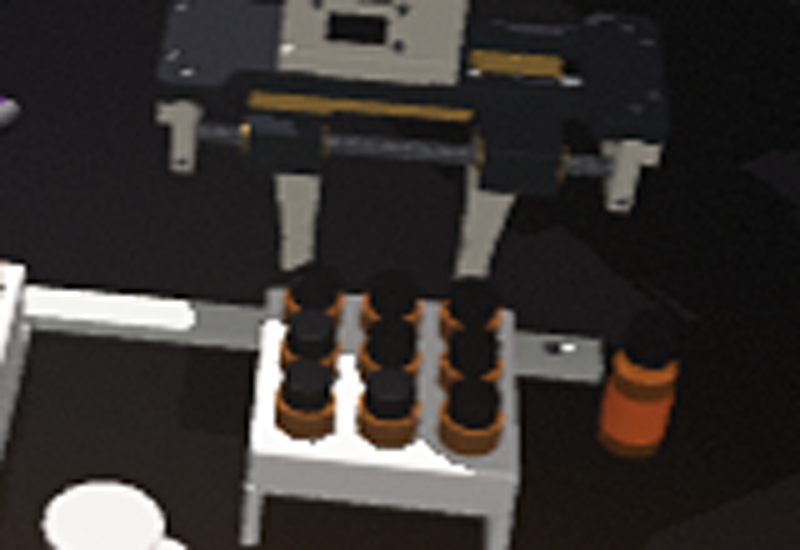

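View pics/t_w.png

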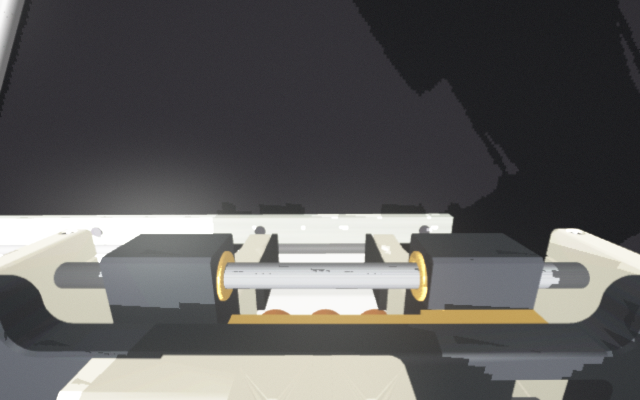

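Call:
{"api": "send_rows", "payload": {"deltas": [{"dx": 0, "dy": -6, "dz": 3, "ax": 0, "ay": 0, "az": 0, "fingers": 0.6}, {"dx": 0, "dy": -6, "dz": 0, "ax": 0, "ay": 0, "az": 0, "fingers": 0.6}, {"dx": 0, "dy": -5, "dz": 0, "ax": 0, "ay": 0, "az": 0, "fingers": 0.6}, {"dx": 0, "dy": -3, "dz": 0, "ax": 0, "ay": 0, "az": 0, "fingers": 0.6}, {"dx": 0, "dy": -3, "dz": 0, "ax": 0, "ay": 0, "az": 0, "fingers": 0.6}]}}

```text
clock: 28.95
tool_pos: [0.4539, 0.1012, 0.0435]
orientation: [110.6, 89.8, -157.5]
force: [-8.0, 2.4, 7.2]
opening: 0.053
```

Call:
{"api": "send_rows", "payload": {"deltas": [{"dx": 0, "dy": -4, "dz": 0, "ax": 0, "ay": 0, "az": 0, "fingers": 0.6}, {"dx": 0, "dy": -4, "dz": 0, "ax": 0, "ay": 0, "az": 0, "fingers": 0.6}, {"dx": 0, "dy": -4, "dz": 0, "ax": 0, "ay": 0, "az": 0, "fingers": 0.6}]}}

```text
clock: 29.32
tool_pos: [0.4651, 0.101, 0.0434]
orientation: [113.7, 89.7, -154.4]
force: [-9.5, 0.6, 8.3]
opening: 0.0526
```

```bash
python3 look.py u 320 130
```

```text
29.325 [0.4651 0.101  0.0434] [-9.5  0.6  8.3]
[[-0.005, -0.999, -0.034], [-0.002, -0.034, 0.999], [-1.0, 0.005, -0.002]]
```

View pics/u.png

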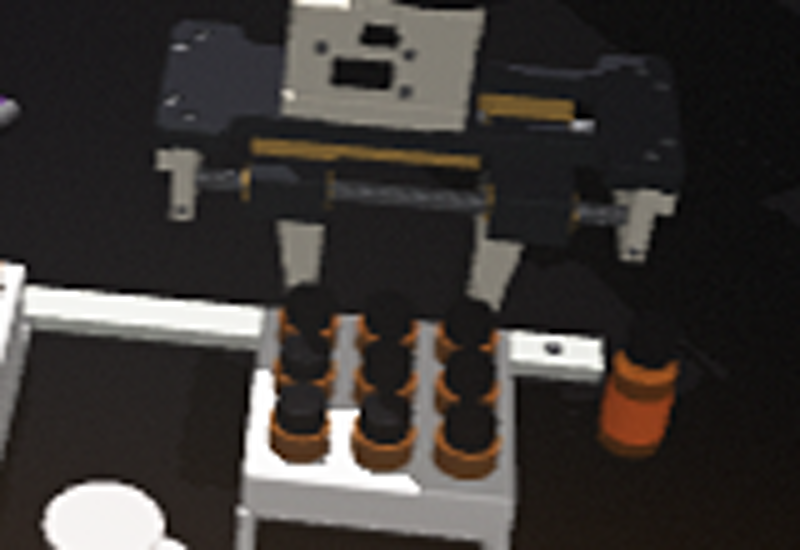

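Call:
{"api": "send_rows", "payload": {"deltas": [{"dx": -1.5, "dy": 0, "dz": 0, "ax": 0, "ay": 0, "az": 0, "fingers": 0.6}, {"dx": 0, "dy": 0, "dz": 0, "ax": 0, "ay": 0, "az": 0, "fingers": 0.6}]}}

```text
clock: 29.62
tool_pos: [0.467, 0.102, 0.0451]
orientation: [114.8, 89.9, -153.3]
force: [-2.5, -0.6, -0.9]
opening: 0.0526
```

Call:
{"api": "send_rows", "payload": {"deltas": [{"dx": 0, "dy": -3, "dz": 0, "ax": 0, "ay": 0, "az": 0, "fingers": 0.6}, {"dx": 0, "dy": -3, "dz": 0, "ax": 0, "ay": 0, "az": 0, "fingers": 0.6}]}}

```text
clock: 29.88
tool_pos: [0.4737, 0.1027, 0.0453]
orientation: [50.2, 90.0, 142.2]
force: [-1.9, -0.7, -1.8]
opening: 0.0525
```

Call:
{"api": "send_rows", "payload": {"deltas": [{"dx": 0, "dy": -5, "dz": 0, "ax": 0, "ay": 0, "az": 0, "fingers": 0.6}, {"dx": 0, "dy": -5, "dz": 0, "ax": 0, "ay": 0, "az": 0, "fingers": 0.6}, {"dx": 0, "dy": -5, "dz": 0, "ax": 0, "ay": 0, "az": 0, "fingers": 0.6}, {"dx": 0, "dy": -5, "dz": 0, "ax": 0, "ay": 0, "az": 0, "fingers": 0.6}]}}

```text
clock: 30.38
tool_pos: [0.4939, 0.1033, 0.0453]
orientation: [98.2, 90.0, -169.9]
force: [-2.7, -0.3, -1.8]
opening: 0.0526
```

Call:
{"api": "send_rows", "payload": {"deltas": [{"dx": 0, "dy": -5, "dz": 0, "ax": 0, "ay": 0, "az": 0, "fingers": 0.6}, {"dx": 0, "dy": -5, "dz": 0, "ax": 0, "ay": 0, "az": 0, "fingers": 0.6}, {"dx": 0, "dy": -5, "dz": 0, "ax": 0, "ay": 0, "az": 0, "fingers": 0.6}, {"dx": 0, "dy": -5, "dz": 0, "ax": 0, "ay": 0, "az": 0, "fingers": 0.6}, {"dx": 0, "dy": 0, "dz": 0, "ax": 0, "ay": 0, "az": 0, "fingers": 0.6}]}}

```text
clock: 31.0
tool_pos: [0.5144, 0.1043, 0.0456]
orientation: [-75.1, 89.9, 16.9]
force: [0.5, 0.8, -0.5]
opening: 0.0526
```

```bash
python3 look.py v 320 150
python3 - <<'E'
from plant import ctrl
from h import *
T=ctrl.snapshot("top"); cv2.imwrite("pics/v_top.png",cv2.resize(T["image"][90:250,140:460],None,fx=2.5,fy=2.5,interpolation=2))
E
```

```text
31.0 [0.5144 0.1043 0.0456] [ 0.5  0.8 -0.5]
[[0.001, -0.999, -0.035], [0.0, -0.035, 0.999], [-1.0, -0.001, 0.0]]
```

View pics/v.png

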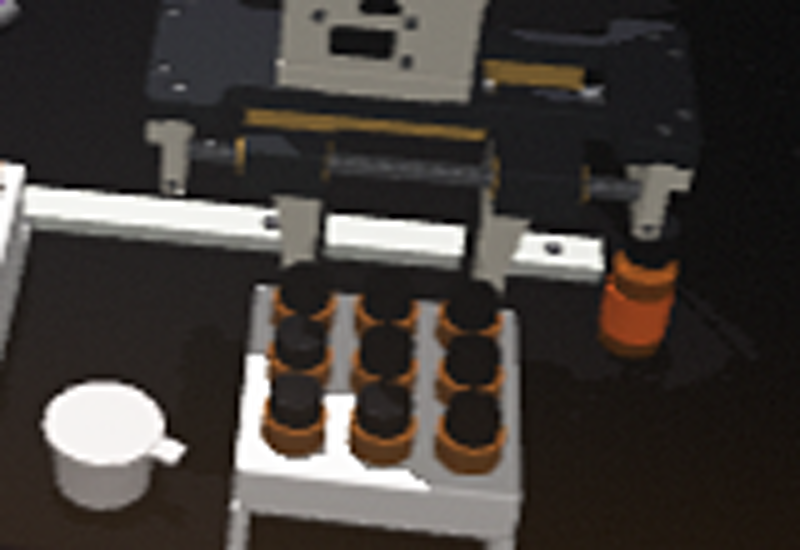

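View pics/v_top.png

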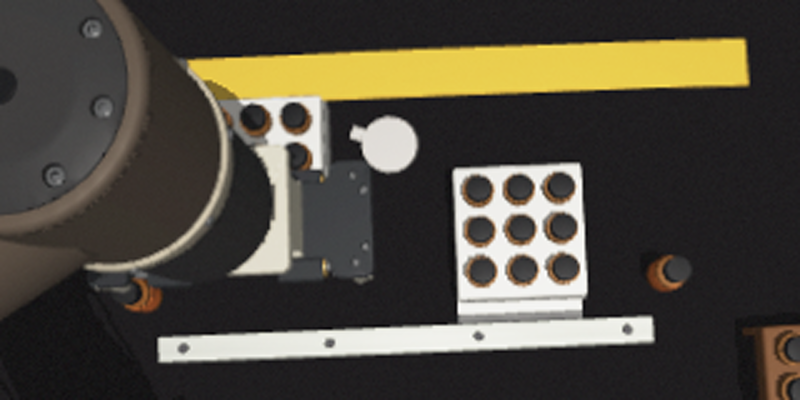

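Run:
```python
from plant import ctrl
from h import *
S=ctrl.snapshot("scene");T=ctrl.snapshot("top")
print(plane(S,[[368,244.2],[423.8,248.6]],.05)*1000, plane(S,[[365.5,0.2*0+150+508/5.],[367,150+503/5.]],.028)*1000)
print(plane(T,np.array([[321,97],[240,99]])/2.5+[140,90]-.3,.05)*1000)
```

```text
[[634.12210102  61.02460813  50.        ]
 [626.38757963 157.53790923  50.        ]] [[631.57068325  57.66119576  28.        ]
 [628.59116995  60.03379775  28.        ]]
[[626.69839764  54.96136162  50.        ]
 [625.84829794 118.64303263  50.        ]]
```

Call:
{"api": "send_rows", "payload": {"deltas": [{"dx": 0, "dy": -5, "dz": 0, "ax": 0, "ay": 0, "az": 0, "fingers": 0.6}, {"dx": 0, "dy": -5, "dz": 0, "ax": 0, "ay": 0, "az": 0, "fingers": 0.6}, {"dx": 0, "dy": -5, "dz": 0, "ax": 0, "ay": 0, "az": 0, "fingers": 0.6}, {"dx": 0, "dy": -5, "dz": 0, "ax": 0, "ay": 0, "az": 0, "fingers": 0.6}, {"dx": 0, "dy": -4, "dz": 0, "ax": 0, "ay": 0, "az": 0, "fingers": 0.6}, {"dx": 0, "dy": -3, "dz": 0, "ax": 0, "ay": 0, "az": 0, "fingers": 0.6}, {"dx": 0, "dy": -2, "dz": 0, "ax": 0, "ay": 0, "az": 0, "fingers": 0.6}, {"dx": 0, "dy": 0, "dz": 0, "ax": 0, "ay": 0, "az": 0, "fingers": 0.6}]}}

```text
clock: 32.2
tool_pos: [0.5406, 0.1042, 0.0453]
orientation: [111.2, 89.8, -156.9]
force: [-8.2, -0.6, 7.2]
opening: 0.0525
```

Call:
{"api": "send_rows", "payload": {"deltas": [{"dx": 0, "dy": 8, "dz": 0, "ax": 0, "ay": 0, "az": 0, "fingers": 0.6}, {"dx": 0, "dy": 12, "dz": 0, "ax": 0, "ay": 0, "az": 0, "fingers": 0.6}, {"dx": -25, "dy": 5, "dz": 0, "ax": 0, "ay": 0, "az": 0, "fingers": 0.6}, {"dx": -40, "dy": 0, "dz": 0, "ax": 0, "ay": 0, "az": 0, "fingers": 0.6}, {"dx": -40, "dy": 0, "dz": 0, "ax": 0, "ay": 0, "az": 0, "fingers": 0.6}, {"dx": -20, "dy": 30, "dz": 0, "ax": 0, "ay": 0, "az": 0, "fingers": 0.6}, {"dx": 0, "dy": 30, "dz": 0, "ax": 0, "ay": 0, "az": 0, "fingers": 0.6}, {"dx": 0, "dy": 0, "dz": 0, "ax": 0, "ay": 0, "az": 0, "fingers": 0.6}]}}

```text
clock: 33.2
tool_pos: [0.4557, 0.1019, 0.171]
orientation: [-42.6, 89.9, 49.5]
force: [1.3, -0.1, -0.3]
opening: 0.0527
```

```bash
python3 look.py w 320 190
python3 - <<'E'
from plant import ctrl
from h import *
T=ctrl.snapshot("top"); cv2.imwrite("pics/w_top.png",cv2.resize(T["image"][90:250,140:460],None,fx=2.5,fy=2.5,interpolation=2))
E
```

```text
33.2 [0.4557 0.1019 0.171 ] [ 1.3 -0.1 -0.3]
[[0.001, -0.999, -0.036], [0.001, -0.036, 0.999], [-1.0, -0.001, 0.001]]
```

View pics/w.png

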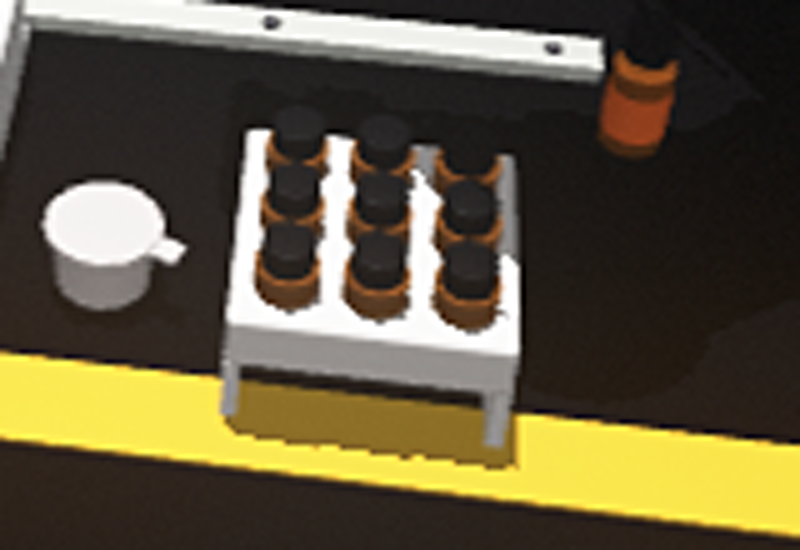

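View pics/w_top.png

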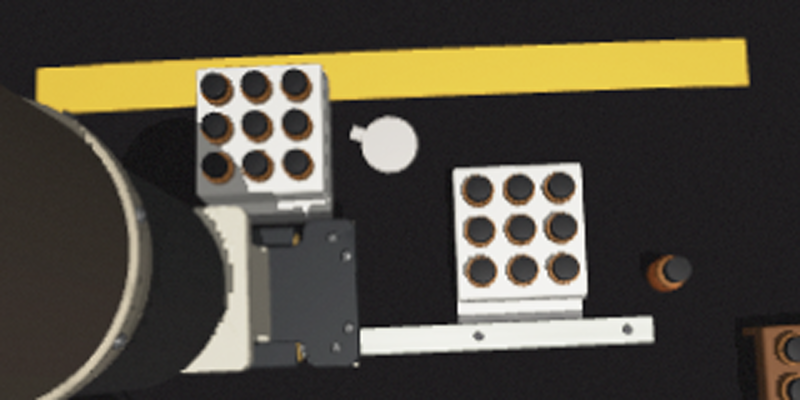

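Run:
```python
from plant import ctrl
from h import *
S=ctrl.snapshot("scene")
a=cv2.imread("pics/a_scene.png")
def cen(im,lo,hi,box):
    x0,y0,x1,y1=box; m=cv2.inRange(cv2.cvtColor(im,cv2.COLOR_BGR2HSV)[y0:y1,x0:x1],lo,hi); M=cv2.moments(m,True); return round(M['m10']/M['m00']+x0,1),round(M['m01']/M['m00']+y0,1)
for n,lo,hi,b in (("vialL",(3,150,80),(18,255,255),(435,185,465,230)),("vialR",(3,150,80),(18,255,255),(236,170,258,208)),("cup",(0,0,90),(179,70,255),(325,222,360,254))):
    print(n,cen(a,lo,hi,b),cen(S["image"],lo,hi,b))
print("far foot pts",plane(S,[[320+228/5,190+415/5],[320+495/5,190+447/5]],0)*1000)
b=np.array([[174,258],[510,301],[507,283],[184,244]])
print("plain rim scene crop"); crop(S["image"],230,150,390,260,5,"pics/x.png")
o=ctrl.get_obs();print(o["clock"],np.round(o["force"],1))
```

```text
vialL (446.9, 210.6) (446.9, 210.6)
vialR (246.4, 190.7) (246.4, 190.7)
cup (340.9, 238.0) (340.9, 238.0)
far foot pts [[657.01452213  62.46753245   0.        ]
 [653.76990809 156.65822585   0.        ]]
plain rim scene crop
33.35 [-0.2  0.6  1. ]
```

View pics/x.png

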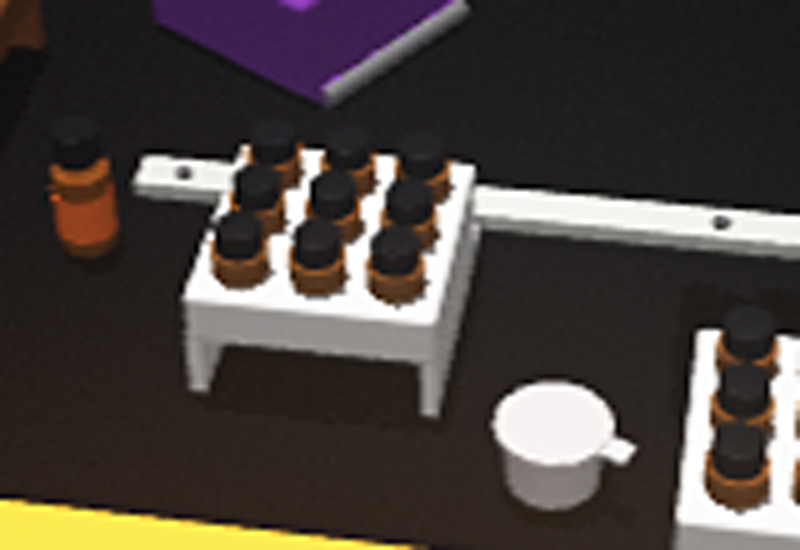

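The far edge is at x ≈ 655 mm, with the tape spanning about 638–678 mm there. The plain carrier is flat at the strip, the bystanders haven't moved, and the robot is clear.

```bash
python3 -c "
from plant import ctrl
print(ctrl.close_job())"
```

```text
the job is handed in; nothing more can be done
None
```

I handed the job in at about 33 s. The left-hand carrier is the stamped one, and its far edge is now on the yellow tape. The plain carrier is flat at the strip.

**Tipping:** I tipped the left carrier first, to about 60° by image, held it about 1 s and saw the blue disc underneath. After letting it down flat, I did the same with the right one, also to about 60°. Its underside was blank.

**Final position:** The stamped carrier's far edge is at x ≈ 654–657 mm, where the tape runs from about 638 to 678 mm. Its yaw matches the tape to within about a degree. The plain carrier slid only the few millimetres (about 1.5 mm by image) up to the strip while tipping. The cup and both loose vials are at exactly their starting pixels, and the robot is clear of everything.

**Checks that disagreed:**
- **Fingertip length:** The fingertips appeared only about 3–4 mm ahead of the tool point, not the stated 25 mm. My first approach therefore passed over the left carrier's rim and touched something there, probably its front vials, with about 2.5 N. I backed off and went lower.
- **Camera offset:** The two cameras differed by about 4–8 mm in x on the carrier, so I used the mean.
- **Upward force:** For short spells in the final push the tool felt about 7–8 N upward, from wall friction or the gripper brushing the caps. The first spell stopped when I raised the tool 1.5 mm. It came back at the end of the push and was gone once I withdrew.

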